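Gauge the lens-mount sleeves, sort them and latch the case

ROBOT

A 6-joint arm with a two-finger parallel gripper is mounted at the origin on the work surface. World frame = base frame: x ahead of the robot, y to its left, z up, the work surface at z = 0. Lengths are in m, angles in degrees, forces in N, time in s.
With the tool pointing down it reaches from about 0.375 to 0.9 m from the base axis. Payload 3.1 kg.
Tool frame: the origin (TCP) lies at the very end of the fingers, on their centre line; the grasp point (between the pads) lies 19 mm behind it; z points along the fingers, y is the line along which they close (so a half turn about z gives the same grasp; the last joint's range is limited). The gripper opens to 87 mm and grips with 3 to 60 N. Pads are 19 mm wide; open, the fingers measure 117 mm over their backs; the gripper's body (75 mm by 190 mm) begins 51 mm behind the grasp point.
Start: joints at [58.929, 30.224, 82.088, -0, 67.689, -10.227], TCP at [0.222, 0.584, 0.223] pointing down, gripper open.
Joint ranges: [-176.69, 176.69], [-43.24, 126.21], [12.49, 139.97], [-82, 262], [0, 151.66], [-163.58, 163.58]. Speed limits (degrees/s): [159.86, 159.86, 180, 180, 180, 180].

INTERFACE

Orientations are given as [roll, pitch, yaw] about the fixed x, y, z axes, in that order (R = Rz(yaw) Ry(pitch) Rx(roll)).
In Python, from workcell import r, read_camera, camera_params, boxes_of, regions_of gives the robot as it stands.
- The arm moves only by the shell command python3 -m inch 'ROWS' [FORCE]. ROWS is JSON, a list of rows, each a list of 5 numbers: the shift along the world's x, y, z as a fraction of full scale, then the turn about the world's z as a fraction of full scale, then the opening, from 0 (shut) to 1 (fully open). A call has 1 to 12 rows; each row shifts and turns the commanded pose from where the row before left it; what a row does not reach is not made up. Full scale, the value 1, is 50 mm for a shift and 0.08 rad for a turn. A row lasts 1/10 s, in which the tool goes at most 50 mm and 8.59 degrees, less where a joint would pass 70% of its speed; a pose out of reach is approached as far as the arm can. A call with a number of a shift or a turn outside -1 to 1 is refused whole. A call with a gripper value outside its range is refused whole. The fingers move at their own pace and stop on an object; FORCE is the grip in N (left out, the last holds). Time passes only in rows, so rows that do not move let the fingers close. It gives the time, the measured TCP pose, the force, the opening and the grip force at its end, in the units of the state.
- r.get_state(): the state, without advancing time (a new reading comes with each control period).
- read_camera(name): name is "scene" or "top" or "wrist"; returns the picture (420x560x3 uint8, red, green, blue); there is no depth.
- camera_params(name): a dict with "K" (3x3 intrinsics, pixels), "rvec" (rotation vector, rad) and "tvec" (3), from world to camera coordinates, as OpenCV has them. Camera axes: x right, y down, z forward; pixel columns grow to the right and rows downward; lengths in m; the calibration is good to about 2 mm. A picture is of the moment at which its call begins: read the wrist's pose just before it. camera_params takes no time and is no camera call; for the wrist camera it gives the pose at the moment of the call.
- r.hand_in(): hands the job in; it is judged then, once.
Trained networks look in the newest picture that a camera, given by its name, has taken for a name from the list of things; names that differ only in an ending like _2 or _b are one class to them, and where a whole thing is asked for, a point or a joint stands for the part that bears it (a point fixed in the world has none). Each returns a list of dicts, best first, with "conf" (0 to 1); they miss things now and then, are a little off and sometimes report something else, mostly with a low value. They report only what shows in the picture. A call takes as long as a camera call. They do not tell look-alikes from the thing itself.
- boxes_of(camera, name): "uv" ([column, row] in pixels, amid what is visible of it).
- regions_of(camera, name): "pixels" (420x560 bool, what is visible of it) and "uv" ([column, row] in pixels, amid what is visible of it).
The state is a dict: "time_s": time; "joint_positions": joint angles; "joint_vel": joint speeds; "joint_efforts": joint torques, N m; "position": TCP position; "eef_rot": TCP orientation; "ft_force": force on the tool from outside, world axes, zero at the start; "wrist_torque": the same for the moment, N m; "width": finger opening in m; "gripper_force": force on a finger pad.
Only numpy, scipy, OpenCV 4.12 (cv2) and the standard library are available. Lean on these libraries where they do the work, as an engineer would, in place of code of your own. Each camera call takes 0.05 s, during which the arm holds its last target. There are 200 camera calls.

TASK

Try the steel sleeves on the gauge: slide every sleeve down a gauge pin of its own as far as it will go, so that they all sit on the gauge together. Then stand each one that went fully home upright in the black case, and each one that stopped on the pin's shoulder upright in the shallow aluminium tray; after that shut the case's clear lid and turn the turnbutton a quarter turn so that its tongue lies over the lid. Do not knock over or push aside the other things on the bench.

Things in the scene. Friction and masses are not known exactly. Their poses are not given: they have to be found in the camera images.
- sleeve_a: plain steel sleeve, 30 mm outside diameter, 30 mm tall, 70 g, open at both ends; all look the same from outside. Its bore is either good (19 mm) or tight (13 mm): the try on the gauge tells which. Origin at the centre of its underside, z along the sleeve's axis. It starts upright on the bench, and may be absent.
- sleeve_b: plain steel sleeve, 30 mm outside diameter, 30 mm tall, 70 g, open at both ends; all look the same from outside. Its bore is either good (19 mm) or tight (13 mm): the try on the gauge tells which. Origin at the centre of its underside, z along the sleeve's axis. It starts upright on the bench, and may be absent.
- sleeve_c: plain steel sleeve, 30 mm outside diameter, 30 mm tall, 70 g, open at both ends; all look the same from outside. Its bore is either good (19 mm) or tight (13 mm): the try on the gauge tells which. Origin at the centre of its underside, z along the sleeve's axis. It starts upright on the bench, and may be absent.
- sleeve_d: plain steel sleeve, 30 mm outside diameter, 30 mm tall, 70 g, open at both ends; all look the same from outside. Its bore is either good (19 mm) or tight (13 mm): the try on the gauge tells which. Origin at the centre of its underside, z along the sleeve's axis. It starts upright on the bench, and may be absent.
- sleeve_e: plain steel sleeve, 30 mm outside diameter, 30 mm tall, 70 g, open at both ends; all look the same from outside. Its bore is either good (19 mm) or tight (13 mm): the try on the gauge tells which. Origin at the centre of its underside, z along the sleeve's axis. It starts upright on the bench, and may be absent.
- gauge: fixed gauge block: dark steel plate 75 (x) x 215 (y) x 20 mm with four identical upright stepped gauge pins in a row along its y, 50 mm apart. Origin at the centre of the plate's underside. A good sleeve goes right down to the plate; a tight one stops on the pin's shoulder, 14 mm above the plate.
- pin0 (a point): foot of gauge pin 0 (local y -75 mm), on its axis at the plate's top face, 20 mm above the bench. From the plate up: gauge part 16 mm diameter, 14 mm tall; shoulder; slim pilot 10 mm diameter, 16 mm tall; cone 5 mm tall (tip 35 mm above the plate)
- pin1 (a point): foot of gauge pin 1 (local y -25 mm), on its axis at the plate's top face, 20 mm above the bench. From the plate up: gauge part 16 mm diameter, 14 mm tall; shoulder; slim pilot 10 mm diameter, 16 mm tall; cone 5 mm tall (tip 35 mm above the plate)
- pin2 (a point): foot of gauge pin 2 (local y +25 mm), on its axis at the plate's top face, 20 mm above the bench. From the plate up: gauge part 16 mm diameter, 14 mm tall; shoulder; slim pilot 10 mm diameter, 16 mm tall; cone 5 mm tall (tip 35 mm above the plate)
- pin3 (a point): foot of gauge pin 3 (local y +75 mm), on its axis at the plate's top face, 20 mm above the bench. From the plate up: gauge part 16 mm diameter, 14 mm tall; shoulder; slim pilot 10 mm diameter, 16 mm tall; cone 5 mm tall (tip 35 mm above the plate)
- case: fixed black storage case, open box 120 (x) x 200 (y) x 45 mm tall, walls and floor 5 mm. Origin at the centre of its underside; its lid's hinge is at the +x rim, the turnbutton on the -x side.
- lid (a joint): clear hinged lid of the case, 120 x 200 x 6 mm, angle: 0 shut, about 1.5 to 1.75 standing open at the start; a stiff hinge that stays where it is left
- lid_hinge (a point): middle of the lid's hinge line (along the case's y) at the case's +x rim, at the height of the lid's underside
- lid_handle (a point): the lid's knob (28 mm across, 43 mm tall) on its outer face, 90 mm from the hinge line, mid-width; this point is 35 mm out from the outer face
- turnbutton (a joint): steel turnbutton on a post (24 x 28 x 51 mm) at the case's -x side: 0 = its tongue lies along the case's +y, clear of the lid; 1.57 = turned clockwise from above so that the tongue points to the case's +x, over the lid's front edge. Limits 0 and 1.6; stays where it is left.
- turnbutton_grip (a point): on the turnbutton's upright axis, about 75 mm above the bench (case-local x -73, y -60 mm), in the middle of its upright thumb fin: 9 mm thick, 34 mm long (along the tongue), from 17 mm below to 9 mm above this point. The tongue is a flat bar 5 mm thick, 12 mm wide, reaching 42 mm from the axis, on the post's top.
- tray: fixed shallow aluminium tray, 130 x 130 x 12 mm, walls and floor 3 mm; for the sleeves that do not fit. Origin at the centre of its underside.
- film_can: bystander: black plastic film can, 33 mm across, 51 mm tall; stands among the sleeves. Origin at the centre of its underside.
- lens: bystander: black camera lens standing on its mount, 64 mm across, 48 mm tall. Origin at the centre of its underside.
- grease_jar: bystander: small glass jar, 42 mm across, 50 mm tall. Origin at the centre of its underside.
- blower: bystander: black rubber blower bulb standing nozzle up, 58 mm across, 85 mm tall. Origin at the centre of its underside.
- screw_dish: bystander: small glass dish, 70 mm across, 22 mm tall. Origin at the centre of its underside.
- lens_cap: bystander: black lens cap, disc 52 mm across, 8 mm thick. Origin at the centre of its underside.
Mind the look-alikes: they are no part of the job. What is shaped like the sleeve_c but brown or turquoise is not meant.

How it is judged:
By the outcome, as a careful person would: the job done as asked, in the order asked, and still so for the second after the job is handed in, with the robot touching nothing.
Of sleeve_a, sleeve_b, sleeve_c, sleeve_d, sleeve_e only 3 to 4 are there at a start; the rules pass over those that are not, and their reading is None.
At some moment in a run one of sleeve_a, sleeve_b, sleeve_c, sleeve_d, sleeve_e may be knocked a few centimetres aside while the robot is not near it.
It also fails if it takes over 210 s, if anything falls off the work surface, if the arm or the gripper's body presses on something with over 40 N, if the wrist force passes 120 N, or if a joint passes its speed limit or range.

## Working session

There is one attempt and no reset: what is moved stays moved. The work goes in short steps, Python scripts to look and compute and a shell command to move; the robot and the scene stay as the last step left them, time stands still between calls to the robot, and variables do not carry over. Pictures are saved under pics/ and viewed, at most 14 in all, crops included, and the job is handed in when it is done.

```bash
ls; mkdir -p pics; cat > h.py <<'E'
import numpy as np, cv2
from workcell import r, read_camera, camera_params, boxes_of, regions_of
def P(n):
    c=camera_params(n); K=np.array(c["K"],float); R=cv2.Rodrigues(np.array(c["rvec"],float))[0]; t=np.array(c["tvec"],float).reshape(3)
    return K,R,t
def ray(n,uv,z,p=None):
    K,R,t=p or P(n); d=R.T@np.linalg.solve(K,[uv[0],uv[1],1]); C=-R.T@t
    return (C+d*(z-C[2])/d[2])
def proj(n,X,p=None):
    K,R,t=p or P(n); q=K@(R@np.array(X)+t); return q[:2]/q[2]
def tri(obs):
    A=np.zeros((3,3));b=np.zeros(3)
    for n,uv,p in obs:
        K,R,t=p or P(n); d=R.T@np.linalg.solve(K,[uv[0],uv[1],1]); d/=np.linalg.norm(d); C=-R.T@t
        M=np.eye(3)-np.outer(d,d); A+=M;b+=M@C
    return np.linalg.solve(A,b)
def save(n,f,crop=None,s=1):
    im=read_camera(n)
    o=im if crop is None else im[crop[1]:crop[3],crop[0]:crop[2]]
    cv2.imwrite(f,cv2.resize(o[:,:,::-1],None,fx=s,fy=s,interpolation=cv2.INTER_CUBIC)); return im
E
python3 - <<'E'
from h import *
a=save("top","pics/top.png",s=1.4);b=save("scene","pics/scene.png",s=1.4)
print(r.get_state()["position"],r.get_state()["time_s"])
for n in ["top","scene"]:
    K,R,t=P(n);print(n,K[0,0],-R.T@t,R[2])
    for o in ["sleeve_a","gauge","case","lid","lid_handle","turnbutton","tray","film_can","lens","grease_jar","blower","screw_dish","lens_cap"]:
        print(o,[(np.round(d["uv"]).tolist(),round(d["conf"],2),ray(n,d["uv"],0.02)[:2].round(3).tolist()) for d in boxes_of(n,o)][:8])
E
```

```text
pics
[0.22202592 0.58353652 0.22166447] 0.1
top 412.5010315092328 [ 0.41533406 -0.01578793  0.97239368] [ 0.19017088  0.00238608 -0.98174811]
sleeve_a [([306.0, 272.0], 0.68, [0.448, -0.075]), ([318.0, 223.0], 0.66, [0.56, -0.107]), ([284.0, 246.0], 0.61, [0.509, -0.026]), ([335.0, 284.0], 0.58, [0.418, -0.139]), ([232.0, 246.0], 0.49, [0.509, 0.094])]
gauge [([274.0, 183.0], 0.89, [0.658, -0.007])]
case [([118.0, 219.0], 0.64, [0.578, 0.362])]
lid [([110.0, 192.0], 0.74, [0.645, 0.383]), ([118.0, 220.0], 0.69, [0.577, 0.362]), ([261.0, 132.0], 0.41, [0.787, 0.023])]
lid_handle [([112.0, 189.0], 0.87, [0.651, 0.378]), ([274.0, 185.0], 0.73, [0.654, -0.006]), ([139.0, 263.0], 0.55, [0.476, 0.307])]
turnbutton [([288.0, 246.0], 0.75, [0.509, -0.035])]
tray [([417.0, 228.0], 0.73, [0.543, -0.337]), ([336.0, 245.0], 0.38, [0.507, -0.147])]
film_can [([201.0, 247.0], 0.63, [0.509, 0.165])]
lens [([260.0, 129.0], 0.57, [0.794, 0.025])]
grease_jar [([202.0, 139.0], 0.54, [0.772, 0.168]), ([167.0, 318.0], 0.53, [0.353, 0.24])]
blower [([344.0, 139.0], 0.97, [0.764, -0.179])]
screw_dish [([38
[... 484 characters left out ...]
238.0], 0.57, [0.494, 0.035]), ([322.0, 178.0], 0.45, [0.424, -0.15])]
gauge [([259.0, 256.0], 0.89, [0.665, 0.004])]
case [([399.0, 363.0], 0.77, [0.551, 0.336])]
lid [([371.0, 357.0], 0.58, [0.587, 0.305]), ([261.0, 258.0], 0.4, [0.663, 0.009])]
lid_handle [([371.0, 357.0], 0.69, [0.588, 0.305])]
turnbutton []
tray [([246.0, 154.0], 0.85, [0.548, -0.321])]
film_can [([363.0, 281.0], 0.57, [0.507, 0.157])]
lens [([209.0, 284.0], 0.86, [0.784, 0.025])]
grease_jar [([241.0, 333.0], 0.69, [0.772, 0.155]), ([258.0, 257.0], 0.54, [0.668, 0.005])]
blower [([184.0, 213.0], 0.57, [0.762, -0.189])]
screw_dish [([323.0, 148.0], 0.77, [0.361, -0.256])]
lens_cap [([445.0, 288.0], 0.83, [0.372, 0.246])]
```

View pics/top.png

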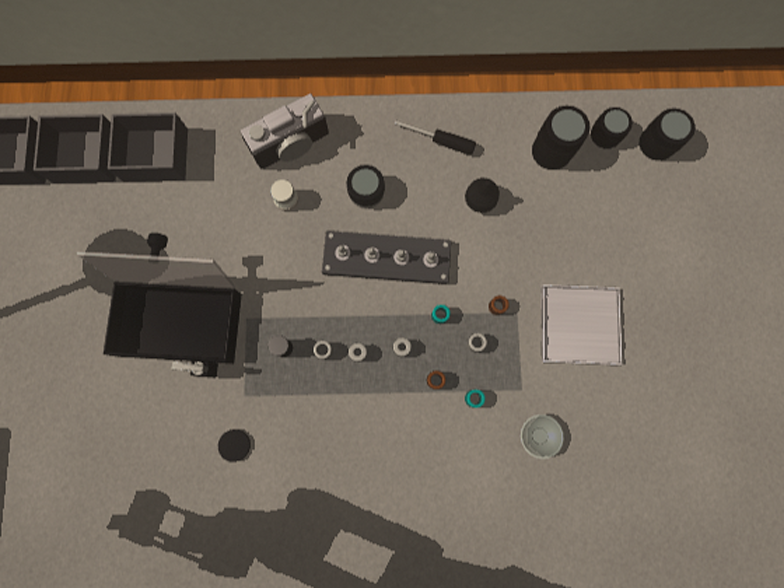

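View pics/scene.png

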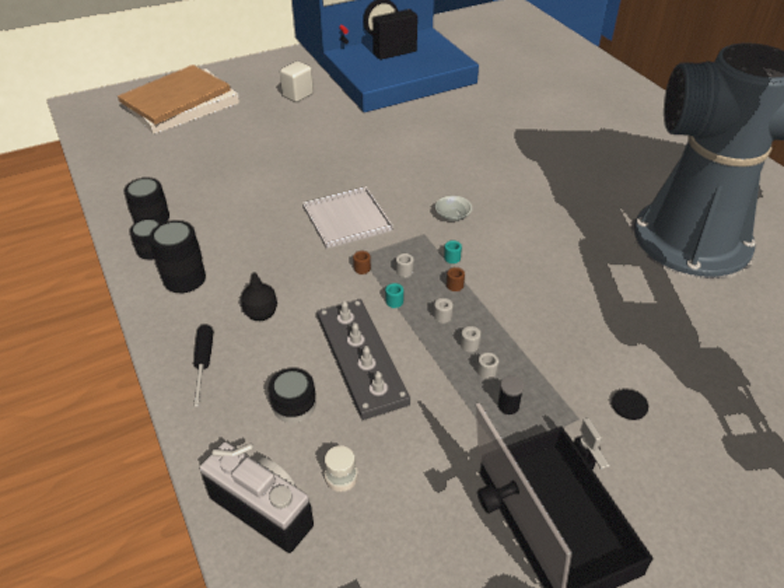

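The row holds four pale steel sleeves, seen in the top picture at about (322,350), (357,352), (402,347) and (478,342). The two brown rings at (498,305) and (436,380) and the two turquoise ones at (441,314) and (475,398) are look-alikes. The film can is at (280,347). Next I measure from both views.

```bash
cat >> h.py <<'E'
from scipy.optimize import least_squares
def steel(n,im=None):
    """steel sleeve regions: network regions filtered by colour saturation"""
    im=read_camera(n); hsv=cv2.cvtColor(im,cv2.COLOR_RGB2HSV); out=[]
    for d in regions_of(n,"sleeve_a"):
        m=d["pixels"]; 
        if m.sum()<20: continue
        out.append((np.argwhere(m).mean(0)[::-1],int(m.sum()),np.median(hsv[m],0).tolist(),round(d["conf"],2)))
    return out
def cyl(x,y,z0,z1,rad):
    a=np.linspace(0,2*np.pi,24,endpoint=False)
    return np.array([[x+rad*np.cos(t),y+rad*np.sin(t),z] for z in (z0,z1) for t in a])
def hullc(n,pts,p=None):
    p=p or P(n); q=np.array([proj(n,X,p) for X in pts],np.float32); h=cv2.convexHull(q); m=cv2.moments(h); return np.array([m["m10"]/m["m00"],m["m01"]/m["m00"]]),m["m00"]
def cfit(n,uv,z0=0.,h=.03,rad=.015,p=None):
    p=p or P(n); x0=ray(n,uv,z0+h/2,p)[:2]
    return least_squares(lambda v:hullc(n,cyl(v[0],v[1],z0,z0+h,rad),p)[0]-uv,x0).x
E
python3 - <<'E'
from h import *
s=r.get_state();print(s["eef_rot"],s["width"],s["time_s"],P("wrist"),proj("wrist",s["position"]))
for n in ["top","scene"]:
    print(n)
    for c,a,h,cf in steel(n): print(c.round(1),a,h,cf,cfit(n,c).round(4))
p={n:P(n) for n in ("top","scene")}
# triangulated centre height of each steel sleeve
S={n:[c for c,a,h,cf in steel(n) if h[1]<60] for n in p}
for c in S["top"]:
    best=min(S["scene"],key=lambda d:np.linalg.norm(cfit("top",c)-cfit("scene",d)))
    print("tri",tri([("top",c,p["top"]),("scene",best,p["scene"])]).round(4))
for o in ["gauge","case","tray","turnbutton","lid","lid_handle"]:
  for n in p:
    read_camera(n)
    for d in regions_of(n,o)[:2]:
        m=d["pixels"].astype(np.uint8); cs=max(cv2.findContours(m,0,2)[0],key=cv2.contourArea)
        rc=cv2.minAreaRect(cs); print(o,n,round(d["conf"],2),m.sum(),np.round(cv2.boxPoints(rc)).tolist())
E
```

```text
[1.79997601e+02 1.45888834e-03 1.59156457e+02] 0.0872019780694654 1.4 (array([[301.89496327,   0.        , 278.25307472],
       [  0.        , 301.89496327, 209.70972144],
       [  0.        ,   0.        ,   1.        ]]), array([[ 3.54601206e-01,  9.35017583e-01, -3.22913872e-04],
       [ 9.02575568e-01, -3.42207494e-01,  2.61249641e-01],
       [ 2.44162504e-01, -9.29308919e-02, -9.65271216e-01]]), array([-0.62456784, -0.03178142,  0.39034962])) [278.86308721 256.45681539]
top
[255.2 250.3] 132 [18.0, 38.0, 153.5] 0.68 [0.4996 0.0402]
[286.8 247. ] 130 [18.0, 38.0, 155.5] 0.55 [ 0.5056 -0.0331]
[230.5 249.6] 133 [18.0, 38.0, 128.0] 0.5 [0.5023 0.0973]
[339.7 284.2] 131 [86.0, 186.0, 113.0] 0.47 [ 0.4186 -0.1511]
[310.9 271.1] 88 [11.0, 166.0, 96.5] 0.46 [ 0.4493 -0.0868]
scene
[316.4 221.1] 227 [18.0, 31.0, 158.0] 0.76 [ 0.5049 -0.0351]
[324.8 198.9] 181 [11.0, 161.0, 101.0] 0.73 [ 0.4513 -0.0891]
[258.1 187.5] 215 [11.0, 159.0, 102.0] 0.65 [ 0.5735 -0.1961]
[281.1 210.2] 189 [86.0, 178.0, 134.0] 0.64 [ 0.5597 -0.1019]
[347.7 261. ] 242 [18.0, 31.0, 156.0] 0.63 [0.5043 0.0956]

[... 1068 characters left out ...]
]
tray scene 0.4 3107 [[310.0, 307.0], [343.0, 287.0], [418.0, 410.0], [385.0, 430.0]]
turnbutton top 0.59 155 [[123.0, 258.0], [147.0, 258.0], [147.0, 266.0], [123.0, 266.0]]
turnbutton scene 0.7 339 [[408.0, 305.0], [420.0, 297.0], [440.0, 329.0], [428.0, 336.0]]
lid top 0.61 2066 [[54.0, 200.0], [56.0, 163.0], [168.0, 168.0], [166.0, 205.0]]
lid scene 0.66 3099 [[310.0, 306.0], [343.0, 286.0], [418.0, 410.0], [385.0, 430.0]]
lid_handle top 0.63 1951 [[54.0, 198.0], [56.0, 163.0], [168.0, 170.0], [166.0, 205.0]]
lid_handle top 0.48 103 [[222.0, 249.0], [230.0, 241.0], [239.0, 250.0], [231.0, 258.0]]
lid_handle scene 0.82 2876 [[312.0, 308.0], [343.0, 289.0], [417.0, 410.0], [386.0, 429.0]]
```

```bash
python3 -m inch '[[0.5,-0.8,0.15,-1,1],[0.5,-0.8,0.15,-1,1],[0.5,-0.8,0.15,-1,1],[0.5,-0.8,0.15,-1,1],[0.5,-0.8,0.15,-1,1],[0.5,-0.8,0.15,-1,1],[0.5,-0.8,0.15,-1,1],[0.5,-0.8,0.15,-1,1],[0.5,-0.8,0.15,-1,1],[0.5,-0.8,0.15,-1,1],[0.5,-0.8,0.15,-1,1],[0.5,-0.8,0.15,-1,1]]' 20; python3 -m inch '[[0.5,-1,0,-1,1],[0.5,-1,0,-1,1],[0,-0.2,0,-1,1],[0,0,0,0,1],[0,0,0,0,1]]'
cat > w.py <<'E'
from h import *
import sys
s=r.get_state();print(s["position"].round(4) if hasattr(s["position"],"round") else s["position"],s["eef_rot"],s["time_s"])
p=P("wrist");print("C",-p[1].T@p[2])
im=save("wrist",sys.argv[1],s=1.4)
for c,a,h,cf in steel("wrist"): print(c.round(1),a,h,cf,cfit("wrist",c,p=p).round(4))
E
python3 w.py pics/w1.png
```

```text
time_s: 4.2
position: [0.5231, 0.1023, 0.3131]
eef_rot: [180.0, -0.0, 103.9]
ft_force: [1.1, -0.1, -0.0]
width: 0.0873
gripper_force: 0.0
time_s: 4.7
position: [0.5666, 0.005, 0.3124]
eef_rot: [-179.9, -0.0, 90.5]
ft_force: [0.0, 0.2, 0.3]
width: 0.0872
gripper_force: 0.0
[0.5666 0.005  0.3124] [-1.79949052e+02 -4.59075573e-02  9.04709621e+01] 4.7
C [0.56527091 0.07612492 0.47476891]
[204.9 231.9] 332 [10.0, 174.0, 95.5] 0.83 [ 0.4488 -0.0857]
[238.2 200.4] 375 [21.0, 24.0, 205.0] 0.75 [ 0.5036 -0.0331]
[231.8 153.6] 336 [21.0, 21.0, 227.0] 0.74 [0.496  0.0387]
[272.6 240.6] 293 [86.0, 177.0, 145.0] 0.67 [ 0.5573 -0.0994]
[234.2 112.6] 284 [21.0, 23.0, 209.0] 0.65 [0.5013 0.097 ]
[279.2 299.5] 164 [10.0, 177.0, 96.0] 0.57 [ 0.5692 -0.2069]
[243.8 264.2] 80 [20.0, 27.0, 156.0] 0.43 [ 0.51   -0.1415]
```

View pics/w1.png

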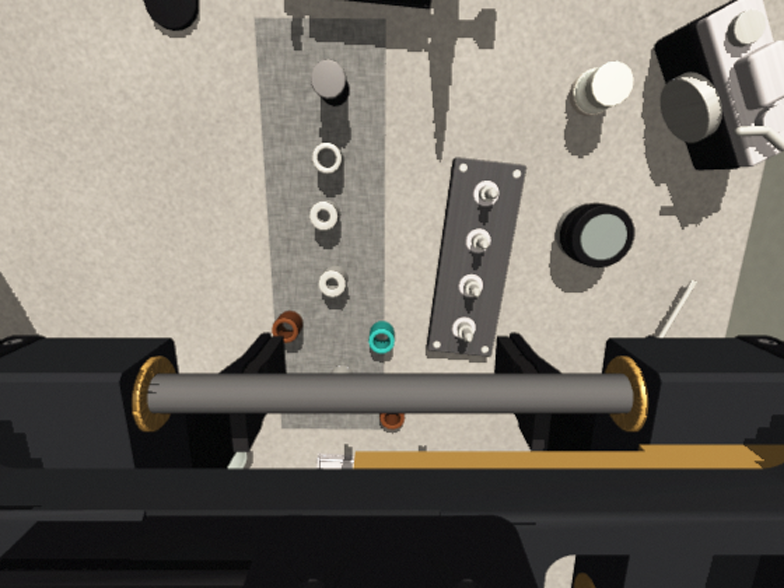

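Wrist view: the steel sleeves are at (326,157), (323,215) and (331,283), and the fourth is hidden behind the gripper at about (341,370). The first has a visibly wider bore. The gauge pins run from (487,192) to (464,330). I now fit the gauge pose.

```bash
cat >> h.py <<'E'
from scipy.optimize import minimize
def box(lx,ly,z0,z1): return np.array([[sx*lx/2,sy*ly/2,z] for sx in (1,-1) for sy in (1,-1) for z in (z0,z1)])
def rz(P_,v): c,s=np.cos(v[2]),np.sin(v[2]); return P_@np.array([[c,s,0],[-s,c,0],[0,0,1]])+[v[0],v[1],0]
def render(n,parts,p):
    im=np.zeros((420*4,560*4),np.uint8)
    for q in parts:
        u=np.array([proj(n,X,p) for X in q]); cv2.fillConvexPoly(im,cv2.convexHull(np.int32(np.round(u*4+1.5))),255)
    return cv2.resize(im,(560,420),interpolation=cv2.INTER_AREA)/255.
def gauge_parts(v):
    return [rz(box(.075,.215,0,.02),v)]+[rz(cyl(0,y,.02,.05,.005),v) for y in (-.075,-.025,.025,.075)]
def iou_fit(n,mask,parts,v0,p):
    m=mask.astype(float)
    f=lambda v:1-np.minimum(m,render(n,parts(v),p)).sum()/np.maximum(m,render(n,parts(v),p)).sum()
    S=np.vstack([v0]+[np.array(v0)+d for d in ([.01,0,0],[0,.01,0],[0,0,.08])])
    o=minimize(f,v0,method="Nelder-Mead",options=dict(initial_simplex=S,xatol=2e-4,fatol=1e-4)); return o.x,1-o.fun
E
cat > g.py <<'E'
from h import *
for n in ["wrist","top","scene"]:
    p=P(n);im=read_camera(n);m=regions_of(n,"gauge")[0]["pixels"]
    v,s=iou_fit(n,m,gauge_parts,[.662,-.005,-.06],p);print(n,v.round(4),round(s,3))
    if n=="wrist":
        o=cv2.resize(im[90:270,290:400,::-1],None,fx=3,fy=3,interpolation=cv2.INTER_CUBIC).copy()
        for X in np.vstack([rz(np.array([[0,y,z]]),v) for y in (-.075,-.025,.025,.075) for z in (.02,.055)]+[rz(box(.075,.215,.02,.02),v)]):
            u=(proj(n,X,p)-[290,90])*3+1; cv2.circle(o,tuple(int(a) for a in u.round()),2,(0,0,255),-1)
        cv2.imwrite("pics/g1.png",o)
E
python3 g.py
```

```text
Traceback (most recent call last):
  File "g.py", line 3, in <module>
    p=P(n);im=read_camera(n);m=regions_of(n,"gauge")[0]["pixels"]
                               ~~~~~~~~~~~~~~~~~~~~~^^^
IndexError: list index out of range
```

```bash
cat > /tmp/e.py <<'E'
s=open('g.py').read()
s=s.replace('''m=regions_of(n,"gauge")[0]["pixels"]''','''
    for k in range(4):
        q=regions_of(n,"gauge")
        if q: break
        im=read_camera(n)
    if q: m=q[0]["pixels"]
    else:
        print("colour seg"); v0=[.662,-.005,-.06]
        roi=cv2.dilate((render(n,gauge_parts(v0),p)>.5).astype(np.uint8),np.ones((9,9)))
        m=cv2.morphologyEx(((im.max(2)<110)&(roi>0)).astype(np.uint8),cv2.MORPH_CLOSE,np.ones((9,9)))>0''')
open('g.py','w').write(s)
E
python3 /tmp/e.py; python3 g.py
```

```text
wrist [ 0.6583 -0.0105 -0.1018] 0.979
top [ 0.6513 -0.0182  0.0107] 0.168
scene [ 0.6608 -0.0144 -0.1023] 0.966
```

View pics/g1.png

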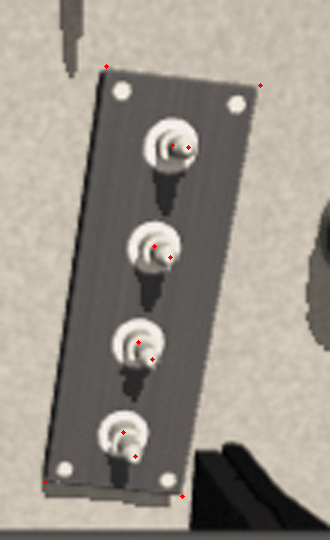

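```bash
python3 -m inch '[[-0.64,0.9,-0.6,-0.65,0.6],[-0.64,0.9,-0.6,-0.65,0.6],[0,0,-0.6,0,0.6],[0,0,-0.6,0,0.6],[0,0,-0.6,0,0.6],[0,0,-0.6,0,0.6],[0,0,-0.4,0,0.6],[0,0,0,0,0.6],[0,0,0,0,0.6]]' 20
python3 w.py pics/w2.png
```

```text
time_s: 6.15
position: [0.5165, 0.0762, 0.125]
eef_rot: [-180.0, -0.0, 84.4]
ft_force: [-0.1, -0.8, 0.4]
width: 0.0522
gripper_force: 0.0
[0.5165 0.0762 0.125 ] [-1.79993646e+02 -9.06576750e-05  8.44427899e+01] 6.15
C [0.52253664 0.14711547 0.28731724]
[259.  187.7] 738 [21.0, 21.0, 228.0] 0.83 [0.5003 0.097 ]
[275.8 308.5] 702 [21.0, 26.0, 185.0] 0.65 [ 0.503  -0.0293]
[261.2 246.2] 1041 [21.0, 23.0, 212.0] 0.55 [0.4958 0.0399]
```

```bash
python3 -m inch '[[-0.15,0.21,0,0,0.6],[-0.15,0.2,0,0,0.6],[0,0,-0.4,0,0.6],[0,0,-0.4,0,0.6],[0,0,-0.4,0,0.6],[0,0,-0.4,0,0.6],[0,0,-0.4,0,0.6],[0,0,-0.38,0,0.6],[0,0,0,0,0],[0,0,0,0,0],[0,0,0,0,0],[0,0,0,0,0]]' 20
python3 -c "
from h import *
s=r.get_state();print(s['position'],s['ft_force'],s['width'],s['gripper_force'])
save('wrist','pics/w3.png',crop=(180,150,380,290),s=3)"
```

```text
time_s: 7.5
position: [0.5018, 0.097, 0.0069]
eef_rot: [179.9, -0.0, 84.5]
ft_force: [-0.5, 1.2, 0.8]
width: 0.0295
gripper_force: 20.0
[0.50180887 0.09695942 0.0069327 ] [-0.46876149  1.17617301  0.82682116] 0.029530371142966628 20.006321382461465
```

View pics/w3.png

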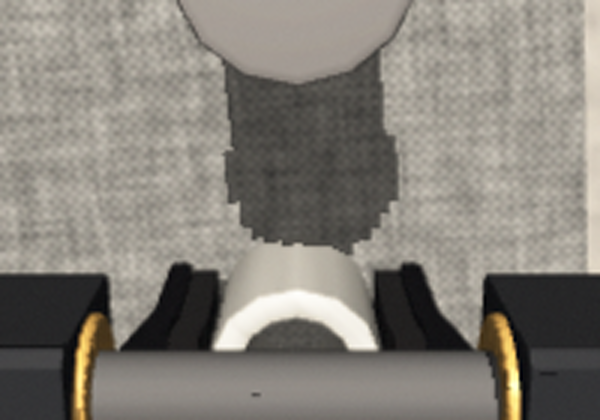

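```bash
python3 -c "
from h import *
for v,o in ((290,.015),(318,0)): print(ray('wrist',[180+296/3,150+v/3],.03))
print(ray('wrist',[180+296/3,150+243/3],0.0))
p=P('wrist');print(proj('wrist',[.5018,.112,.03]),proj('wrist',[.5018,.112,.0]))"
```

```text
[0.50257395 0.11142567 0.03      ]
[0.50209898 0.10646148 0.03      ]
[0.50245656 0.10917184 0.        ]
[276.99606715 245.72743541] [277.10191856 226.5825686 ]
```

```bash
python3 -m inch '[[0,0,0.47,0,0],[0,0,0.47,0,0],[0,0,0.47,0,0],[0,0,0.47,0,0],[0.47,-0.094,0,0,0],[0.47,-0.094,0,0,0],[0.47,-0.094,0,0,0],[0.47,-0.094,0,0,0],[0.47,-0.094,0,0,0],[0.47,-0.094,0,0,0],[0.47,-0.094,0,0,0],[0,0,0,0,0]]' 20
cat > g2.py <<'E'
from h import *
p=P("wrist");im=read_camera("wrist");v0=[.6583,-.0105,-.1018]
q=regions_of("wrist","gauge")
print(r.get_state()["position"],r.get_state()["ft_force"])
if q:
    m=q[0]["pixels"]; print(m.sum(),q[0]["conf"]); m2=m.copy()
cv2.imwrite("pics/g2.png",cv2.resize(im[130:270,150:400,::-1],None,fx=3,fy=3,interpolation=cv2.INTER_CUBIC))
for y in (-.075,-.025,.025,.075): print([proj("wrist",rz(np.array([[0,y,z]]),v0)[0]).round(1).tolist() for z in (.02,.055)])
E
python3 g2.py
```

```text
time_s: 8.75
position: [0.6693, 0.0627, 0.1006]
eef_rot: [179.7, 0.0, 84.4]
ft_force: [-0.1, -0.4, -0.3]
width: 0.0293
gripper_force: 20.0
[0.66477478 0.06382943 0.09969099] [-0.97580272 -0.43027357 -1.70635107]
7600 0.55
[[279.4, 364.9], [279.5, 396.0]]
[[279.8, 319.8], [279.9, 346.3]]
[[280.2, 270.3], [280.4, 291.1]]
[[280.6, 215.7], [280.9, 229.2]]
```

View pics/g2.png

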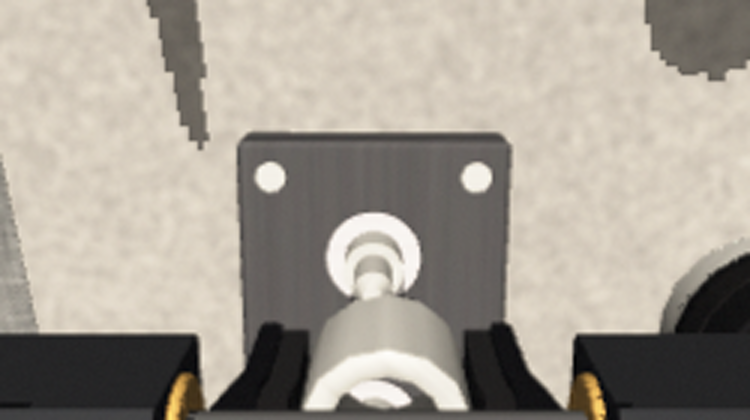

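The plate and pin3 are in view, with the pin at crop (374,257) and the held sleeve at (387,350). The arm was still settling, so I measure again.

```bash
python3 -m inch '[[0,0,0,0,0],[0,0,0,0,0]]' 
cat > m.py <<'E'
from h import *
# gauge plate far corners/edges & pin from close wrist view: mask of dark plate visible above gripper rows
import sys
v0=np.array([.6583,-.0105,-.1018]) if len(sys.argv)<2 else np.array(eval(sys.argv[1]))
p=P("wrist");im=read_camera("wrist");s=r.get_state();print(np.round(s["position"],4))
q=regions_of("wrist","gauge"); rows=slice(100,236)
roi=cv2.dilate((render("wrist",gauge_parts(v0),p)>.5).astype(np.uint8),np.ones((25,25)))
dark=cv2.morphologyEx(((im.max(2)<120)&(roi>0)).astype(np.uint8),cv2.MORPH_CLOSE,np.ones((15,15)))
# drop shadows on bench: shadow is warm mid-grey; keep biggest blob
n,l,st,_=cv2.connectedComponentsWithStats(dark[rows]); k=1+st[1:,4].argmax(); m=(l==k).astype(float)
def f(v):
    R=render("wrist",gauge_parts(v),p)[rows]; return 1-np.minimum(m,R).sum()/np.maximum(m,R).sum()
S=np.vstack([v0]+[v0+d for d in ([.004,0,0],[0,.004,0],[0,0,.02])])
o=minimize(f,v0,method="Nelder-Mead",options=dict(initial_simplex=S,xatol=1e-4,fatol=1e-5)); v=o.x
print(v.round(4),1-o.fun); print([rz(np.array([[0,y,.02]]),v)[0][:2].round(4).tolist() for y in (-.075,-.025,.025,.075)])
cv2.imwrite("pics/m.png",np.hstack([im[...,::-1],np.uint8(255*np.dstack([np.vstack([np.zeros((100,560)),m,np.zeros((184,560))])]*3))]))
# brightness centroid of pin3 foot ring
for y in (.075,.025,-.025,-.075):
    u=proj("wrist",rz(np.array([[0,y,.02]]),v0)[0],p)
    if u[1]<236:
        x0,y0=int(u[0])-18,int(u[1])-18; w=(im[y0:y0+36,x0:x0+36].min(2)>150); b=np.argwhere(w); print("pin",y,u.round(1),b.min(0)+[y0,x0],b.max(0)+[y0,x0])
E
python3 m.py
```

```text
time_s: 9.05
position: [0.6642, 0.0642, 0.0997]
eef_rot: [-179.9, 0.0, 84.5]
ft_force: [-0.5, -0.0, -0.3]
width: 0.0294
gripper_force: 20.0
[0.6645 0.0642 0.0998]
[ 0.6584 -0.0121 -0.0884] 0.8159613489425616
[[0.6518, -0.0868], [0.6562, -0.037], [0.6606, 0.0128], [0.665, 0.0626]]
pin 0.075 [281.5 216.1] [202 265] [233 296]
```

```bash
python3 -m inch '[[0.02,-0.01,-0.3,0,0],[0,0,-0.3,0,0],[0,0,-0.3,0,0],[0,0,-0.1,0,0],[0,0,-0.1,0,0],[0,0,0,0,0]]'; python3 -m inch '[[0,0,-0.1,0,0],[0,0,-0.1,0,0],[0,0,0,0,0]]'
```

```text
time_s: 9.75
position: [0.6662, 0.0633, 0.0437]
eef_rot: [-179.9, 0.0, 84.4]
ft_force: [-0.4, -0.7, -1.1]
width: 0.0299
gripper_force: 20.0
time_s: 10.05
position: [0.6662, 0.0633, 0.0343]
eef_rot: [-179.9, 0.0, 84.4]
ft_force: [-0.4, -0.6, -1.4]
width: 0.0295
gripper_force: 20.0
```

```bash
python3 -m inch '[[0,0,-0.13,0,0],[0,0,0,0,0.6],[0,0,0,0,0.6],[0,0,0,0,0.6],[0,0,0.45,0,0.6],[0,0,0.45,0,0.6],[0,0,0.45,0,0.6],[0,0,0.45,0,0.6]]'; python3 -m inch '[[-0.48,-0.07,0,0,0.6],[-0.48,-0.07,0,0,0.6],[-0.48,-0.07,0,0,0.6],[-0.48,-0.07,0,0,0.6],[-0.48,-0.07,0,0,0.6],[-0.48,-0.07,0,0,0.6],[-0.48,-0.07,0,0,0.6],[0,0,0,0,0.6],[0,0,0,0,0.6],[0,0,0,0,0.6]]'
python3 w.py pics/w4.png
```

```text
time_s: 10.85
position: [0.6668, 0.0634, 0.1195]
eef_rot: [180.0, -0.0, 84.4]
ft_force: [-0.5, -0.4, -0.4]
width: 0.0522
gripper_force: 0.0
time_s: 11.85
position: [0.5007, 0.0387, 0.1188]
eef_rot: [179.8, 0.0, 84.4]
ft_force: [0.8, 0.4, 0.9]
width: 0.0524
gripper_force: 0.0
[0.5007 0.0387 0.1188] [1.79815480e+02 6.06136989e-03 8.44402280e+01] 11.85
C [0.50624891 0.10961053 0.28115525]
[478.9 166.8] 1729 [21.0, 24.0, 162.0] 0.92 [0.6782 0.0599]
[273.7 209.4] 987 [21.0, 16.0, 236.0] 0.82 [0.4962 0.0394]
[241.3 317.3] 177 [10.0, 174.0, 100.0] 0.76 [ 0.4527 -0.0696]
[288.4 280.4] 246 [21.0, 25.0, 187.0] 0.55 [ 0.5032 -0.0332]
[455.3 185.8] 9229 [13.0, 18.0, 102.0] 0.29 [0.6586 0.0449]
```

```bash
python3 -m inch '[[-0.08,0.01,-0.44,0,0.6],[0,0,-0.44,0,0.6],[0,0,-0.44,0,0.6],[0,0,-0.44,0,0.6],[0,0,-0.44,0,0.6],[0,0,-0.05,0,0.6],[0,0,0,0,0],[0,0,0,0,0],[0,0,0,0,0],[0,0,0,0,0]]' 20
cat > held.py <<'E'
# estimate held sleeve's y offset from TCP using far rim of its top, bottom = TCP z - .007 assumed
from h import *
import sys
dz=float(sys.argv[1]) if len(sys.argv)>1 else None
s=r.get_state();p=P("wrist");im=read_camera("wrist");z=s["position"]; print(np.round(z,4))
zt=(.03 if dz is None else z[2]+dz)
K,R,t=p; C=-R.T@t
d=np.array(C[:2]-np.array(z[:2]));d/=np.linalg.norm(d)
best=[]
# intensity profile along camera direction through TCP at top height
for k in np.arange(-.002,.030,.001):
    u=proj("wrist",[z[0]+d[0]*k,z[1]+d[1]*k,zt],p).round().astype(int); best.append((round(k*1000),u[1],int(im[u[1],u[0]].mean())))
print(d.round(3),best)
E
python3 held.py
```

```text
time_s: 13.0
position: [0.4955, 0.0393, 0.0068]
eef_rot: [179.9, 0.0, 84.4]
ft_force: [0.5, -0.4, 2.4]
width: 0.0288
gripper_force: 20.0
[0.4955 0.0393 0.0068]
[0.08  0.997] [(-2, np.int64(277), 137), (-1, np.int64(275), 132), (0, np.int64(273), 128), (1, np.int64(272), 124), (2, np.int64(270), 110), (3, np.int64(268), 91), (4, np.int64(266), 68), (5, np.int64(264), 78), (6, np.int64(263), 77), (7, np.int64(261), 101), (8, np.int64(259), 220), (9, np.int64(257), 233), (10, np.int64(255), 235), (11, np.int64(253), 238), (12, np.int64(251), 241), (13, np.int64(250), 242), (14, np.int64(248), 248), (15, np.int64(246), 225), (16, np.int64(244), 189), (17, np.int64(242), 189), (18, np.int64(240), 188), (19, np.int64(238), 187), (20, np.int64(236), 187), (21, np.int64(234), 187), (22, np.int64(232), 187), (23, np.int64(230), 185), (24, np.int64(228), 178), (25, np.int64(227), 147), (26, np.int64(225), 138), (27, np.int64(223), 140), (28, np.int64(221), 149), (29, np.int64(219), 144)]
```

```bash
python3 -m inch '[[0,0,0.47,0,0],[0,0,0.47,0,0],[0,0,0.47,0,0],[0,0,0.47,0,0],[0.48,-0.074,0,0,0],[0.48,-0.074,0,0,0],[0.48,-0.074,0,0,0],[0.48,-0.074,0,0,0],[0.48,-0.074,0,0,0],[0.48,-0.074,0,0,0],[0.46,-0.074,0,0,0],[0,0,0,0,0]]'; python3 -m inch '[[0,0,0,0,0],[0,0,0,0,0],[0,0,0,0,0]]'; python3 m.py | tail -1
```

```text
time_s: 14.25
position: [0.665, 0.0126, 0.1004]
eef_rot: [179.7, 0.0, 84.4]
ft_force: [-0.4, 0.1, -0.6]
width: 0.0286
gripper_force: 20.0
time_s: 14.55
position: [0.6601, 0.0139, 0.0997]
eef_rot: [-179.9, -0.0, 84.5]
ft_force: [0.2, -0.3, 0.5]
width: 0.0285
gripper_force: 20.0
pin 0.025 [280.2 215.4] [203 264] [232 295]
```

```bash
python3 -m inch '[[0.01,0,-0.3,0,0],[0,0,-0.3,0,0],[0,0,-0.3,0,0],[0,0,-0.1,0,0],[0,0,-0.1,0,0],[0,0,0,0,0]]'; python3 -m inch '[[0,0,-0.04,0,0],[0,0,-0.04,0,0],[0,0,0,0,0]]'
```

```text
time_s: 15.25
position: [0.6617, 0.0135, 0.0437]
eef_rot: [-179.9, -0.0, 84.4]
ft_force: [-1.3, 0.5, -0.7]
width: 0.0286
gripper_force: 20.0
time_s: 15.55
position: [0.6623, 0.0134, 0.041]
eef_rot: [180.0, 0.0, 84.4]
ft_force: [-0.4, -0.2, 0.1]
width: 0.0288
gripper_force: 20.0
```

```bash
python3 -m inch '[[0,0,-0.05,0,0],[0,0,0,0,0]]';
```

```text
time_s: 15.75
position: [0.6625, 0.0134, 0.0407]
eef_rot: [179.9, 0.0, 84.5]
ft_force: [-3.5, -0.0, 9.2]
width: 0.0286
gripper_force: 20.0
```

```bash
python3 -m inch '[[0,0,0,0,0.6],[0,0,0,0,0.6],[0,0,0,0,0.6],[0,0,0.45,0,0.6],[0,0,0.45,0,0.6],[0,0,0.45,0,0.6],[0,0,0.3,0,0.6]]'; python3 -m inch '[[-0.45,-0.135,0,0,0.6],[-0.45,-0.135,0,0,0.6],[-0.45,-0.135,0,0,0.6],[-0.45,-0.135,0,0,0.6],[-0.45,-0.135,0,0,0.6],[-0.45,-0.135,0,0,0.6],[-0.45,-0.135,0,0,0.6],[0,0,0,0,0.6],[0,0,0,0,0.6],[0,0,0,0,0.6]]'
python3 w.py pics/w5.png
```

```text
time_s: 16.45
position: [0.6628, 0.0134, 0.1221]
eef_rot: [179.9, 0.0, 84.4]
ft_force: [1.1, -1.2, 0.5]
width: 0.0524
gripper_force: 0.0
time_s: 17.45
position: [0.5064, -0.034, 0.121]
eef_rot: [179.9, 0.0, 84.4]
ft_force: [0.7, -0.1, -0.5]
width: 0.0521
gripper_force: 0.0
[ 0.5064 -0.034   0.121 ] [1.79869776e+02 1.35972189e-02 8.44436622e+01] 17.45
C [0.51202917 0.03698919 0.28331948]
[477.3  71.1] 1988 [21.0, 23.0, 144.0] 0.98 [0.6775 0.0654]
[480.  139.6] 2146 [21.0, 22.5, 184.0] 0.87 [0.6841 0.0104]
[275.4 208.5] 1017 [21.0, 15.0, 237.0] 0.83 [ 0.5033 -0.0331]
[291.2 313.6] 470 [21.0, 26.0, 185.5] 0.67 [ 0.5083 -0.1443]
[237. 259.] 113 [10.0, 170.0, 72.0] 0.46 [ 0.4619 -0.0797]
```

```bash
python3 -m inch '[[-0.05,0.01,-0.44,0,0.6],[0,0,-0.44,0,0.6],[0,0,-0.44,0,0.6],[0,0,-0.44,0,0.6],[0,0,-0.44,0,0.6],[0,0,-0.09,0,0.6],[0,0,0,0,0],[0,0,0,0,0],[0,0,0,0,0],[0,0,0,0,0]]' 20
python3 held.py
```

```text
time_s: 18.6
position: [0.5029, -0.0335, 0.0073]
eef_rot: [179.9, 0.0, 84.4]
ft_force: [0.1, -0.0, 1.8]
width: 0.0292
gripper_force: 20.0
[ 0.5029 -0.0335  0.0073]
[0.08  0.997] [(-2, np.int64(277), 136), (-1, np.int64(275), 129), (0, np.int64(273), 123), (1, np.int64(271), 115), (2, np.int64(269), 99), (3, np.int64(268), 88), (4, np.int64(266), 65), (5, np.int64(264), 74), (6, np.int64(262), 74), (7, np.int64(260), 159), (8, np.int64(258), 229), (9, np.int64(257), 230), (10, np.int64(255), 230), (11, np.int64(253), 232), (12, np.int64(251), 234), (13, np.int64(249), 241), (14, np.int64(247), 245), (15, np.int64(245), 196), (16, np.int64(244), 182), (17, np.int64(242), 184), (18, np.int64(240), 182), (19, np.int64(238), 183), (20, np.int64(236), 182), (21, np.int64(234), 181), (22, np.int64(232), 179), (23, np.int64(230), 180), (24, np.int64(228), 198), (25, np.int64(226), 137), (26, np.int64(224), 154), (27, np.int64(222), 154), (28, np.int64(220), 155), (29, np.int64(218), 158)]
```

```bash
python3 -m inch '[[0,0,0.47,0,0],[0,0,0.47,0,0],[0,0,0.47,0,0],[0,0,0.47,0,0],[0.44,-0.006,0,0,0],[0.44,-0.006,0,0,0],[0.44,-0.006,0,0,0],[0.44,-0.006,0,0,0],[0.44,-0.006,0,0,0],[0.44,-0.006,0,0,0],[0.46,-0.006,0,0,0],[0,0,0,0,0]]'; python3 -m inch '[[0,0,0,0,0],[0,0,0,0,0],[0,0,0,0,0]]'; python3 m.py | tail -1
```

```text
time_s: 19.85
position: [0.6603, -0.0358, 0.1009]
eef_rot: [179.7, 0.0, 84.5]
ft_force: [0.4, 0.9, -0.5]
width: 0.0292
gripper_force: 20.0
time_s: 20.15
position: [0.6557, -0.0352, 0.1002]
eef_rot: [-179.9, -0.0, 84.4]
ft_force: [0.1, -0.5, -0.8]
width: 0.0292
gripper_force: 20.0
pin -0.025 [279.4 216.1] [207 263] [233 294]
```

```bash
python3 -m inch '[[-0.01,0,-0.3,0,0],[0,0,-0.3,0,0],[0,0,-0.3,0,0],[0,0,-0.1,0,0],[0,0,-0.1,0,0],[0,0,0,0,0]]'; python3 -m inch '[[0,0,-0.06,0,0],[0,0,-0.06,0,0],[0,0,0,0,0]]'
```

```text
time_s: 20.85
position: [0.6561, -0.0352, 0.0442]
eef_rot: [-179.9, -0.0, 84.4]
ft_force: [-1.1, 0.1, -1.0]
width: 0.0294
gripper_force: 20.0
time_s: 21.15
position: [0.6573, -0.0355, 0.0412]
eef_rot: [179.9, 0.0, 84.5]
ft_force: [-1.7, 0.6, 7.0]
width: 0.0294
gripper_force: 20.0
```

```bash
python3 -m inch '[[0,0,0,0,0.6],[0,0,0,0,0.6],[0,0,0,0,0.6],[0,0,0.45,0,0.6],[0,0,0.45,0,0.6],[0,0,0.45,0,0.6],[0,0,0.3,0,0.6]]'; python3 -m inch '[[-0.42,-0.345,0,0,0.6],[-0.42,-0.345,0,0,0.6],[-0.42,-0.345,0,0,0.6],[-0.42,-0.345,0,0,0.6],[-0.42,-0.345,0,0,0.6],[-0.42,-0.345,0,0,0.6],[-0.42,-0.345,0,0,0.6],[0,0,0,0,0.6],[0,0,0,0,0.6],[0,0,0,0,0.6]]'
python3 w.py pics/w6.png
```

```text
time_s: 21.85
position: [0.6573, -0.0355, 0.1233]
eef_rot: [179.9, 0.0, 84.4]
ft_force: [-0.1, -0.6, -0.5]
width: 0.0519
gripper_force: 0.0
time_s: 22.85
position: [0.5105, -0.1559, 0.1219]
eef_rot: [179.9, 0.0, 84.5]
ft_force: [-0.7, -0.3, -0.1]
width: 0.0522
gripper_force: 0.0
[ 0.5105 -0.1559  0.1219] [1.79943912e+02 5.87731573e-03 8.44623703e+01] 22.85
C [ 0.51638834 -0.08502469  0.28421852]
[177.2 211.1] 1112 [86.0, 176.0, 157.5] 0.93 [ 0.4177 -0.1496]
[327.5 140.4] 871 [86.0, 172.0, 199.0] 0.9 [ 0.5571 -0.0995]
[348.4 239.1] 598 [10.0, 175.0, 108.0] 0.66 [ 0.5725 -0.1918]
[276.4 210.2] 826 [21.0, 23.0, 213.0] 0.61 [ 0.508 -0.157]
[474.   32.7] 2709 [21.0, 21.0, 162.0] 0.57 [ 0.6772 -0.0279]
```

```bash
python3 -m inch '[[-0.04,-0.03,-0.44,0,0.6],[0,0,-0.44,0,0.6],[0,0,-0.44,0,0.6],[0,0,-0.44,0,0.6],[0,0,-0.44,0,0.6],[0,0,-0.1,0,0.6],[0,0,0,0,0],[0,0,0,0,0],[0,0,0,0,0],[0,0,0,0,0]]' 20
python3 held.py
```

```text
time_s: 24.0
position: [0.5084, -0.1579, 0.0079]
eef_rot: [179.9, 0.0, 84.5]
ft_force: [1.2, 0.4, 1.5]
width: 0.0299
gripper_force: 20.0
[ 0.5084 -0.1579  0.0079]
[0.08  0.997] [(-2, np.int64(276), 146), (-1, np.int64(274), 138), (0, np.int64(272), 133), (1, np.int64(271), 126), (2, np.int64(269), 111), (3, np.int64(267), 81), (4, np.int64(265), 85), (5, np.int64(263), 81), (6, np.int64(262), 70), (7, np.int64(260), 75), (8, np.int64(258), 81), (9, np.int64(256), 75), (10, np.int64(254), 87), (11, np.int64(252), 220), (12, np.int64(251), 232), (13, np.int64(249), 245), (14, np.int64(247), 251), (15, np.int64(245), 252), (16, np.int64(243), 212), (17, np.int64(241), 199), (18, np.int64(239), 199), (19, np.int64(237), 199), (20, np.int64(235), 198), (21, np.int64(234), 197), (22, np.int64(232), 197), (23, np.int64(230), 196), (24, np.int64(228), 194), (25, np.int64(226), 189), (26, np.int64(224), 177), (27, np.int64(222), 188), (28, np.int64(220), 186), (29, np.int64(218), 172)]
```

```bash
python3 -m inch '[[0,0,0.47,0,0],[0,0,0.47,0,0],[0,0,0.47,0,0],[0,0,0.47,0,0],[0.41,0.205,0,0,0],[0.41,0.205,0,0,0],[0.41,0.205,0,0,0],[0.41,0.205,0,0,0],[0.41,0.205,0,0,0],[0.41,0.205,0,0,0],[0.41,0.205,0,0,0],[0,0,0,0,0]]'; python3 -m inch '[[0,0,0,0,0],[0,0,0,0,0],[0,0,0,0,0]]'; python3 m.py | tail -1
```

```text
time_s: 25.25
position: [0.6538, -0.0848, 0.1013]
eef_rot: [179.8, 0.0, 84.6]
ft_force: [-0.3, -0.5, -1.6]
width: 0.0301
gripper_force: 20.0
time_s: 25.55
position: [0.65, -0.0864, 0.1008]
eef_rot: [-179.9, -0.0, 84.4]
ft_force: [0.1, -0.6, -1.2]
width: 0.0296
gripper_force: 20.0
[[0.6504, -0.0817], [0.6556, -0.0319], [0.6607, 0.0178], [0.6658, 0.0676]]Traceback (most recent call last):
  File "m.py", line 21, in <module>
    x0,y0=int(u[0])-18,int(u[1])-18; w=(im[y0:y0+36,x0:x0+36].min(2)>150); b=np.argwhere(w); print("pin",y,u.round(1),b.min(0)+[y0,x0],b.max(0)+[y0,x0])
                                                                                                                      ~~~~~^^^
    return umr_minimum(a, axis, None, out, keepdims, initial, where)
ValueError: zero-size array to reduction operation minimum which has no identity
```

```bash
python3 -m inch '[[0.01,0.01,-0.3,0,0],[0,0,-0.3,0,0],[0,0,-0.3,0,0],[0,0,-0.1,0,0],[0,0,-0.1,0,0],[0,0,0,0,0]]'; python3 -m inch '[[0,0,-0.1,0,0],[0,0,-0.1,0,0],[0,0,-0.1,0,0],[0,0,0,0,0]]'
```

```text
time_s: 26.25
position: [0.6512, -0.0852, 0.0447]
eef_rot: [-179.9, -0.0, 84.4]
ft_force: [0.2, -0.1, -0.6]
width: 0.0301
gripper_force: 20.0
time_s: 26.65
position: [0.6511, -0.0852, 0.0301]
eef_rot: [-179.9, -0.0, 84.4]
ft_force: [-0.1, 0.0, -0.0]
width: 0.0296
gripper_force: 20.0
```

```bash
python3 -m inch '[[0,0,-0.03,0,0],[0,0,0,0,0.6],[0,0,0,0,0.6],[0,0,0,0,0.6],[0,0,0.45,0,0.6],[0,0,0.45,0,0.6],[0,0,0.45,0,0.6],[0,0,0.45,0,0.6],[-0.4,0,0.3,0,0.6],[-0.4,0,0.3,0,0.6],[-0.4,0,0.3,0,0.6],[-0.4,0,0.3,0,0.6]]'; python3 -m inch '[[-0.4,0,0.3,0,0.6],[-0.4,0,0.3,0,0.6],[-0.4,0,0.3,0,0.6],[-0.4,0,0.3,0,0.6],[0,0,0,0,0.6],[0,0,0,0,0.6]]'
python3 -c "
from h import *
im=save('scene','pics/s2.png',crop=(180,140,480,420),s=2)
p=P('scene')
for c,a,h,cf in steel('scene'):
    if h[1]<60 and a<1000: print(c.round(1),a,cf,cfit('scene',c,z0=.02).round(4),cfit('scene',c,z0=.034).round(4))
for x,y in ((.6657,.0633),(.6607,.0136),(.6557,-.0356),(.6505,-.0856)): print([hullc('scene',cyl(x,y,z,z+.03,.015))[0].round(1).tolist() for z in (.02,.034)])
"
```

```text
time_s: 27.85
position: [0.5709, -0.0853, 0.1802]
eef_rot: [180.0, 0.0, 84.4]
ft_force: [-1.4, -1.0, -0.1]
width: 0.0522
gripper_force: 0.0
time_s: 28.45
position: [0.4922, -0.0856, 0.2399]
eef_rot: [179.9, 0.0, 84.4]
ft_force: [0.5, -0.0, -0.6]
width: 0.0524
gripper_force: 0.0
[252.3 233.1] 189 0.79 [ 0.6551 -0.0494] [ 0.66   -0.0373]
[269.6 272.3] 214 0.77 [0.6689 0.0629] [0.6735 0.0731]
[244.9 221.1] 140 0.68 [ 0.6546 -0.0894] [ 0.6595 -0.0765]
[261.3 248.6] 238 0.56 [ 0.6569 -0.0011] [0.6618 0.0102]
[[271.1, 271.8], [271.0, 267.4]]
[[262.6, 254.1], [262.5, 249.6]]
[[254.8, 237.5], [254.5, 233.0]]
[[247.3, 221.6], [247.0, 217.1]]
```

View pics/s2.png

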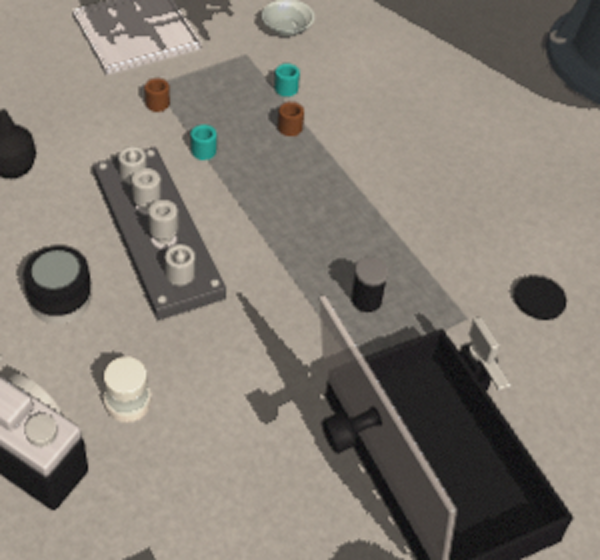

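All four sleeves sit on the gauge. The ones on pins 0 and 3 (crop (132,163) and (180,265)) are fully home, and those on pins 1 and 2 rest on the shoulder. Next I locate the case and the tray.

```bash
python3 -m inch '[[0.1,0.8,0.2,0,0.6],[0.1,0.8,0.2,0,0.6],[0.1,0.8,0.2,0,0.6],[0.1,0.8,0.2,0,0.6],[0.1,0.8,0.2,0,0.6],[0.1,0.8,0.2,0,0.6],[0.1,0.8,0.2,0,0.6],[0.1,0.8,0.2,0,0.6],[0.1,0.8,0.2,0,0.6],[0.1,0.8,0.2,0,0.6],[0.1,0.8,0.2,0,0.6],[0,0,0,0,0.6]]'; python3 -m inch '[[0,0,0,0,0.6],[0,0,0,0,0.6]]'
python3 - <<'E'
from h import *
save("wrist","pics/c1.png",s=1.4)
p=P("wrist")
for o in ("case","turnbutton","lid"):
    for d in regions_of("wrist",o)[:2]:
        cs=max(cv2.findContours(d["pixels"].astype(np.uint8),0,2)[0],key=cv2.contourArea); print(o,d["conf"],d["pixels"].sum(),cv2.boundingRect(cs),cv2.approxPolyDP(cs,4,True)[:,0].tolist())
for n in ("top","scene"):
    q=P(n);read_camera(n)
    for d in regions_of(n,"tray")[:2]:
        if 1500<d["pixels"].sum()<4000 : print(n,iou_fit(n,d["pixels"],lambda v:[rz(box(.13,.13,0,.012),v)],[.545,-.335,0.03],q))
np.savez("c1.npz",K=p[0],R=p[1],t=p[2])
E
```

```text
time_s: 29.8
position: [0.5475, 0.3602, 0.3492]
eef_rot: [179.9, -0.2, 84.8]
ft_force: [0.2, -0.9, 0.2]
width: 0.0521
gripper_force: 0.0
time_s: 30.0
position: [0.5464, 0.3537, 0.3479]
eef_rot: [-179.9, 0.1, 84.4]
ft_force: [0.2, -0.1, -1.0]
width: 0.0526
gripper_force: 0.0
case 0.62 14891 (230, 109, 152, 141) [[355, 110], [242, 116], [246, 201], [234, 197], [234, 236], [245, 227], [250, 241], [323, 242], [339, 237], [348, 249], [351, 198], [375, 202], [381, 190], [375, 180], [352, 185]]
turnbutton 0.6 356 (232, 195, 11, 41) [[239, 195], [234, 197], [233, 235], [242, 223]]
lid 0.88 4485 (321, 108, 60, 143) [[355, 108], [325, 114], [321, 237], [338, 237], [348, 250], [351, 197], [376, 201], [380, 196], [376, 181], [352, 186]]
top (array([ 0.53832141, -0.33507154, -0.05512456]), np.float64(0.976449696042317))
scene (array([ 0.53942915, -0.33656688, -0.0620684 ]), np.float64(0.9685434492799195))
scene (array([ 0.545, -0.335,  0.03 ]), np.float64(0.0))
```

View pics/c1.png

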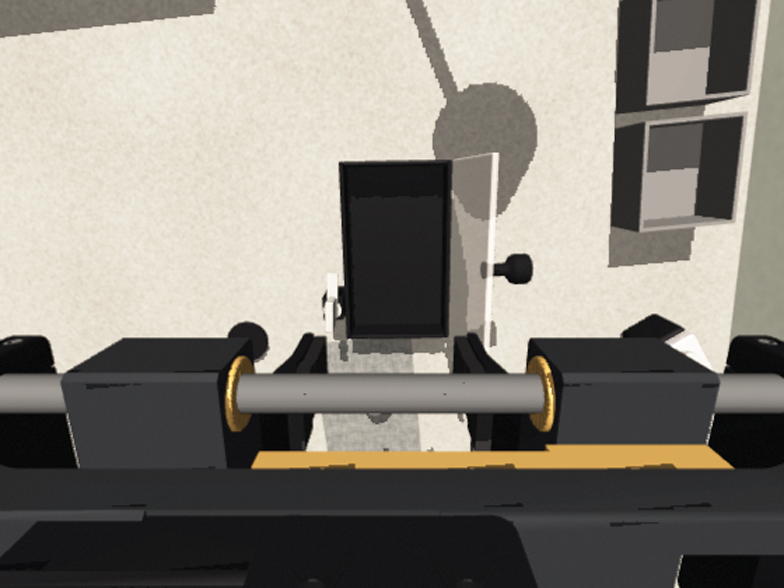

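```bash
python3 - <<'E'
from h import *
d=np.load("c1.npz");p=(d["K"],d["R"],d["t"])
for u in ((340,162),(451,160),(449,337),(344,339)): print("rim",ray("wrist",np.array(u)/1.4,.045,p).round(4))
for u in ((498,153),(494,240),(491,320)): print("lidtop",ray("wrist",np.array(u)/1.4,.166,p).round(4))
for u in ((332,274),(332,303),(330,330)): print("tb",ray("wrist",np.array(u)/1.4,.08,p).round(4), ray("wrist",np.array(u)/1.4,.055,p).round(4))
# check case pose with scene fit of open box
q=P("scene");read_camera("scene")
for e in regions_of("scene","turnbutton")[:2]: print("tbscene",e["conf"],e["uv"],ray("scene",e["uv"],.065))
E
```

```text
rim [0.5017 0.4461 0.045 ]
rim [0.6181 0.4368 0.045 ]
rim [0.6041 0.239  0.045 ]
rim [0.481  0.2483 0.045 ]
lidtop [0.6376 0.4353 0.166 ]
lidtop [0.6324 0.368  0.166 ]
lidtop [0.6276 0.2993 0.166 ]
tb [0.483  0.3346 0.08  ] [0.479  0.3294 0.055 ]
tb [0.4789 0.3033 0.08  ] [0.4746 0.2963 0.055 ]
tb [0.4727 0.2733 0.08  ] [0.468  0.2645 0.055 ]
```

```bash
python3 -m inch '[[0.3,-0.73,0,0,0.6],[0.3,-0.73,0,0,0.6],[0.3,-0.73,0,0,0.6],[0.3,-0.73,-0.4,0,0.6],[0.3,-0.73,-0.5,0,0.6],[0.3,-0.73,-0.5,0,0.6],[0.3,-0.73,-0.5,0,0.6],[0.3,-0.73,-0.5,0,0.6],[0,0,-0.5,0,0.6],[0,0,-0.5,0,0.6],[0,0,-0.5,0,0.6]]'; python3 -m inch '[[0,0,-0.5,0,0.6],[0,0,0,0,0.6],[0,0,0,0,0.6]]'
cat > wg.py <<'E'
from h import *
s=r.get_state();p=P("wrist");print(np.round(s["position"],4),np.round(s["eef_rot"],1))
read_camera("wrist")
for c,a,h,cf in steel("wrist"):
    if h[1]<60 and a<2500: print(c.round(1),a,cf,"home",cfit("wrist",c,z0=.02,p=p).round(4),"shoulder",cfit("wrist",c,z0=.034,p=p).round(4))
E
python3 wg.py
```

```text
time_s: 31.6
position: [0.6669, 0.0618, 0.1533]
eef_rot: [180.0, -0.0, 84.4]
ft_force: [0.3, 0.4, -0.2]
width: 0.052
gripper_force: 0.0
time_s: 31.9
position: [0.6668, 0.0626, 0.1294]
eef_rot: [-180.0, -0.0, 84.4]
ft_force: [-0.3, 0.0, -0.1]
width: 0.0521
gripper_force: 0.0
[0.6668 0.0626 0.1294] [-180.    -0.    84.4]
[276.7 211.6] 831 0.86 home [0.6647 0.0637] shoulder [0.6652 0.0677]
[277.7 309.9] 645 0.7 home [ 0.6561 -0.0344] shoulder [ 0.657  -0.0251]
[276.  258.9] 410 0.69 home [0.6597 0.0189] shoulder [0.6605 0.0253]
```

```bash
python3 -m inch '[[-0.01,0.01,-0.4,0,0.6],[0,0,-0.4,0,0.6],[0,0,-0.4,0,0.6],[0,0,-0.4,0,0.6],[0,0,-0.4,0,0.6],[0,0,0,0,0],[0,0,0,0,0],[0,0,0,0,0],[0,0,0,0,0],[0,0,0.1,0,0],[0,0,0.4,0,0],[0,0,0.4,0,0]]' 20; python3 -m inch '[[0,0,0.4,0,0],[0,0,0.4,0,0],[0,0,0.4,0,0],[-0.3,0.2,0.4,1,0],[-0.3,0.2,0.4,1,0],[-0.3,0.2,0.4,1,0],[-0.3,0.2,0.4,1,0],[-0.3,0.2,0,1,0],[-0.3,0.2,0,1,0],[-0.3,0.2,0,1,0],[-0.3,0.2,0,1,0]]'
```

```text
time_s: 33.25
position: [0.6658, 0.0631, 0.0749]
eef_rot: [-179.9, -0.0, 84.4]
ft_force: [0.5, -0.6, -1.0]
width: 0.0296
gripper_force: 20.0
time_s: 34.35
position: [0.5454, 0.1435, 0.2151]
eef_rot: [180.0, 0.0, 121.3]
ft_force: [-0.0, 0.3, -1.5]
width: 0.0292
gripper_force: 20.0
```

```bash
python3 -m inch '[[0,0.41,0,1,0],[0,0.41,0,1,0],[0,0.41,0,1,0],[0,0.41,0,1,0],[0,0.41,0,1,0],[0,0.41,0,1,0],[0,0.41,0,1,0],[0,0.41,0,1,0],[0,0.41,0,1,0],[0,0.41,0,1,0],[0,0.41,0,1,0],[0,0.41,0,0.8,0]]'; python3 -m inch '[[0,0,0,0,0],[0,0,0,0,0],[0,0,0,0,0]]'
python3 -c "
from h import *
save('wrist','pics/c2.png',s=1.4)
s=r.get_state();print(s['position']);c,k=np.cos(-.082),np.sin(-.082)
for l in ((-.06,-.1),(-.06,.1),(.06,-.1),(.06,.1),(-.055,.095),(.055,.095)): print(l,(proj('wrist',rz(np.array([[l[0],l[1],.045]]),[.5512,.3426,-.082])[0])*1.4).round())"
```

```text
time_s: 35.55
position: [0.5459, 0.3899, 0.2149]
eef_rot: [180.0, 0.0, 175.4]
ft_force: [0.8, -0.3, -1.0]
width: 0.0295
gripper_force: 20.0
time_s: 35.85
position: [0.546, 0.3881, 0.2144]
eef_rot: [-180.0, -0.0, 175.1]
ft_force: [0.0, 0.2, -0.1]
width: 0.0292
gripper_force: 20.0
[0.54609998 0.38799952 0.21441928]
(-0.06, -0.1) [202. 208.]
(-0.06, 0.1) [461. 207.]
(0.06, -0.1) [219. 352.]
(0.06, 0.1) [455. 352.]
(-0.055, 0.095) [455. 214.]
(0.055, 0.095) [450. 347.]
```

View pics/c2.png

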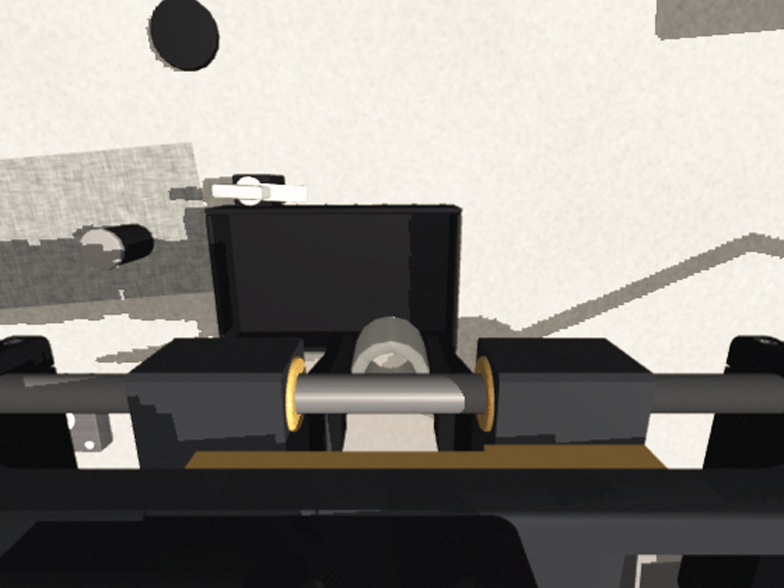

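Looking down on the case, the rim corners at (207,207) and (460,207) match my fit. The turnbutton is at (250,190) with its tongue pointing to +y. The held sleeve hangs over the free floor, so I lower it.

```bash
python3 -m inch '[[0.04,0,-0.4,0,0],[0,0,-0.4,0,0],[0,0,-0.4,0,0],[0,0,-0.4,0,0],[0,0,-0.4,0,0],[0,0,-0.4,0,0],[0,0,-0.4,0,0],[0,0,-0.4,0,0],[0,0,-0.4,0,0],[0,0,-0.2,0,0],[0,0,-0.06,0,0],[0,0,0,0,0]]'
```

```text
time_s: 37.1
position: [0.5484, 0.3888, 0.0214]
eef_rot: [-180.0, -0.0, 175.2]
ft_force: [-0.2, -0.0, -0.4]
width: 0.0293
gripper_force: 20.0
```

```bash
python3 -m inch '[[0,0,-0.05,0,0],[0,0,-0.05,0,0],[0,0,-0.03,0,0],[0,0,0,0,0]]'
```

```text
time_s: 37.5
position: [0.5487, 0.3894, 0.0161]
eef_rot: [180.0, 0.1, 175.2]
ft_force: [-0.7, -0.5, 4.2]
width: 0.0293
gripper_force: 20.0
```

```bash
python3 -m inch '[[0,0,0,0,0.45],[0,0,0,0,0.45],[0,0,0,0,0.45],[0,0,0.3,0,0.45],[0,0,0.4,0,0.45],[0,0,0.4,0,0.45],[0,0,0.4,0,0.45],[0,0,0.4,0,0.45],[0,0,0.5,0,0.45],[0,0,0.5,0,0.45],[0,0,0.5,0,0.45],[0,0,0.5,0,0.45]]'; python3 -m inch '[[0,-0.48,0,-1,0.6],[0,-0.48,0,-1,0.6],[0,-0.48,0,-1,0.6],[0,-0.48,0,-1,0.6],[0.1,-0.48,0,-1,0.6],[0.1,-0.48,0,-1,0.6],[0.1,-0.48,0,-1,0.6],[0.1,-0.48,0,-1,0.6],[0.1,-0.48,0,-1,0.6],[0.1,-0.48,0,-1,0.6],[0.2,-0.48,0,-1,0.6],[0.2,-0.48,0,-1,0.6]]'; python3 -m inch '[[0.1,-0.48,0,-1,0.6],[0.1,-0.48,0,-1,0.6],[0.1,-0.48,0,-1,0.6],[0.1,-0.48,0,-1,0.6],[0.1,-0.48,-0.3,-1,0.6],[0.1,-0.48,-0.3,-1,0.6],[0.2,-0.48,-0.4,-1,0.6],[0.2,-0.48,-0.4,-0.8,0.6],[0,0,-0.3,0,0.6],[0,0,0,0,0.6],[0,0,0,0,0.6]]'; python3 wg.py
```

```text
time_s: 38.7
position: [0.548, 0.3891, 0.2119]
eef_rot: [180.0, 0.0, 175.2]
ft_force: [1.1, 0.4, -0.4]
width: 0.0393
gripper_force: 0.0
time_s: 39.9
position: [0.5983, 0.1002, 0.2109]
eef_rot: [180.0, 0.0, 120.0]
ft_force: [-0.1, -0.2, 0.7]
width: 0.0522
gripper_force: 0.0
time_s: 41.0
position: [0.6476, -0.0899, 0.1252]
eef_rot: [-179.9, -0.0, 84.5]
ft_force: [0.6, 0.2, 0.3]
width: 0.0525
gripper_force: 0.0
[ 0.6476 -0.0899  0.1252] [-179.9   -0.    84.5]
[282.2  80.1] 1378 0.98 home [0.6597 0.0149] shoulder [0.6593 0.0128]
[281.9 206.6] 861 0.68 home [ 0.6504 -0.0835] shoulder [ 0.6506 -0.0798]
[283.8 149.8] 1131 0.6 home [ 0.6562 -0.0359] shoulder [ 0.6561 -0.0349]
```

```bash
python3 -m inch '[[0.06,0.09,-0.3,0,0.6],[0,0,-0.42,0,0.6],[0,0,-0.4,0,0.6],[0,0,-0.4,0,0.6],[0,0,-0.4,0,0.6],[0,0,0,0,0],[0,0,0,0,0],[0,0,0,0,0],[0,0,0,0,0],[0,0,0.1,0,0],[0,0,0.4,0,0],[0,0,0.4,0,0]]' 20; python3 -m inch '[[0,0,0.4,0,0],[0,0,0.4,0,0],[0,0,0.4,0,0],[-0.2,0.48,0.4,1,0],[-0.2,0.48,0.4,1,0],[-0.2,0.48,0.4,1,0],[-0.2,0.48,0.4,1,0],[-0.2,0.48,0,1,0],[-0.2,0.48,0,1,0],[-0.2,0.48,0,1,0],[-0.2,0.48,0,1,0]]'
```

```text
time_s: 42.35
position: [0.6509, -0.0864, 0.0746]
eef_rot: [-180.0, -0.0, 84.4]
ft_force: [-0.4, 1.0, -0.6]
width: 0.03
gripper_force: 20.0
time_s: 43.45
position: [0.5706, 0.1065, 0.2149]
eef_rot: [179.9, 0.0, 121.3]
ft_force: [0.6, 0.4, -1.1]
width: 0.0299
gripper_force: 20.0
```

```bash
python3 -m inch '[[-0.04,0.32,0,1,0],[-0.04,0.32,0,1,0],[-0.04,0.32,0,1,0],[-0.04,0.32,0,1,0],[-0.04,0.32,0,1,0],[-0.04,0.32,0,1,0],[-0.04,0.32,0,1,0],[-0.04,0.32,0,1,0],[-0.04,0.32,0,1,0],[-0.04,0.32,0,1,0],[-0.04,0.32,0,1,0],[-0.04,0.32,0,0.8,0]]'; python3 -m inch '[[0,0,0,0,0],[0,0,0,0,0],[0,0,0,0,0]]'; python3 w.py pics/c3.png|head -2
```

```text
time_s: 44.65
position: [0.5469, 0.2982, 0.2147]
eef_rot: [180.0, 0.0, 175.4]
ft_force: [0.1, -0.7, -0.4]
width: 0.03
gripper_force: 20.0
time_s: 44.95
position: [0.5472, 0.2968, 0.2141]
eef_rot: [-180.0, 0.0, 175.1]
ft_force: [-0.2, 0.2, -0.7]
width: 0.0295
gripper_force: 20.0
[0.5472 0.2968 0.2141] [-1.79977818e+02  1.30097308e-02  1.75117554e+02] 44.95
C [0.47524945 0.30284739 0.37641772]
```

View pics/c3.png

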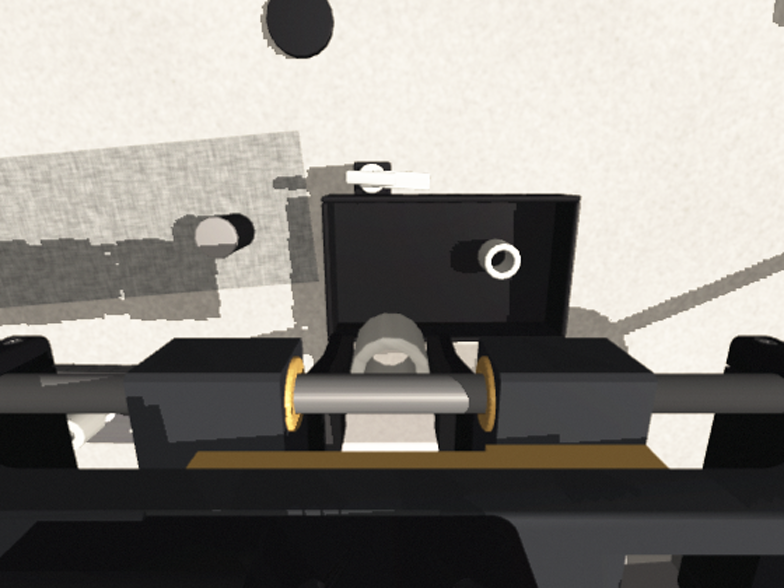

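The first sleeve stands upright in the case at (502,261), so I lower the second.

```bash
python3 -m inch '[[-0.06,0,-0.4,0,0],[0,0,-0.4,0,0],[0,0,-0.4,0,0],[0,0,-0.4,0,0],[0,0,-0.4,0,0],[0,0,-0.4,0,0],[0,0,-0.4,0,0],[0,0,-0.4,0,0],[0,0,-0.4,0,0],[0,0,-0.2,0,0],[0,0,-0.06,0,0],[0,0,0,0,0]]';  python3 -m inch '[[0,0,-0.05,0,0],[0,0,-0.05,0,0],[0,0,-0.03,0,0],[0,0,0,0,0]]'
```

```text
time_s: 46.3
position: [0.5444, 0.2974, 0.0208]
eef_rot: [-180.0, -0.0, 175.2]
ft_force: [0.5, 0.8, -1.6]
width: 0.0299
gripper_force: 20.0
time_s: 46.7
position: [0.5446, 0.2978, 0.0151]
eef_rot: [180.0, 0.1, 175.2]
ft_force: [-0.7, -0.7, 2.5]
width: 0.0297
gripper_force: 20.0
```

```bash
python3 -m inch '[[0,0,0,0,0.45],[0,0,0,0,0.45],[0,0,0,0,0.45],[0,0,0.3,0,0.45],[0,0,0.4,0,0.45],[0,0,0.4,0,0.45],[0,0,0.4,0,0.45],[0,0,0.4,0,0.45],[0,0,0.5,0,0.45],[0,0,0.5,0,0.45],[0,0,0.5,0,0.45],[0,0,0.5,0,0.45]]'; python3 -m inch '[[0.05,-0.28,0,-1,0.6],[0.05,-0.28,0,-1,0.6],[0.05,-0.28,0,-1,0.6],[0.05,-0.28,0,-1,0.6],[0.05,-0.28,0,-1,0.6],[0.05,-0.28,0,-1,0.6],[0.15,-0.28,0,-1,0.6],[0.15,-0.28,0,-1,0.6],[0.15,-0.28,0,-1,0.6],[0.15,-0.28,0,-1,0.6],[0.15,-0.28,0,-1,0.6],[0.15,-0.28,0,-1,0.6]]'; python3 -m inch '[[0.15,-0.28,0,-1,0.6],[0.15,-0.28,0,-1,0.6],[0.15,-0.28,0,-1,0.6],[0.15,-0.28,0,-1,0.6],[0.15,-0.28,-0.3,-1,0.6],[0.15,-0.28,-0.3,-1,0.6],[0.15,-0.28,-0.3,-1,0.6],[0.1,-0.28,-0.3,-0.8,0.6],[0,0,-0.3,0,0.6],[0,0,0,0,0.6],[0,0,0,0,0.6]]'; python3 wg.py
```

```text
time_s: 47.9
position: [0.5439, 0.2976, 0.2115]
eef_rot: [180.0, 0.0, 175.2]
ft_force: [0.1, -0.3, -0.3]
width: 0.0392
gripper_force: 0.0
time_s: 49.1
position: [0.6043, 0.129, 0.2104]
eef_rot: [180.0, 0.0, 120.0]
ft_force: [0.1, 0.5, -0.1]
width: 0.0519
gripper_force: 0.0
time_s: 50.2
position: [0.661, 0.0185, 0.1344]
eef_rot: [-179.9, -0.0, 84.5]
ft_force: [0.3, -0.0, -0.2]
width: 0.0527
gripper_force: 0.0
[0.661  0.0185 0.1344] [-179.9   -0.    84.5]
[277.7 221.7] 1057 0.89 home [0.6588 0.0087] shoulder [0.6592 0.0131]
[279.5 259.7] 391 0.55 home [ 0.6569 -0.0287] shoulder [ 0.6575 -0.0223]
```

```bash
python3 -m inch '[[0,-0.1,-0.3,0,0.6],[0,0,-0.4,0,0.6],[0,0,-0.4,0,0.6],[0,0,-0.4,0,0.6],[0,0,-0.33,0,0.6],[0,0,0,0,0],[0,0,0,0,0],[0,0,0,0,0],[0,0,0,0,0],[0,0,0.1,0,0],[0,0,0.4,0,0],[0,0,0.4,0,0]]' 20; python3 -m inch '[[0,0,0.4,0,0],[0,0,0.4,0,0],[-0.2,-0.69,0.4,0,0],[-0.2,-0.69,0,0,0],[-0.2,-0.69,0,0,0],[-0.2,-0.69,0,0,0],[-0.2,-0.69,0,0,0],[-0.2,-0.69,0,0,0],[-0.2,-0.69,0,0,0],[-0.2,-0.69,0,0,0],[-0.2,-0.69,0,0,0],[-0.2,-0.69,0,0,0]]';python3 -m inch '[[-0.2,-0.5,0,0,0],[0,0,0,0,0],[0,0,0,0,0],[0,0,0,0,0]]'
```

```text
time_s: 51.55
position: [0.6613, 0.0127, 0.0885]
eef_rot: [-180.0, -0.0, 84.4]
ft_force: [-0.5, 0.3, -1.0]
width: 0.0286
gripper_force: 20.0
time_s: 52.75
position: [0.5612, -0.3338, 0.1488]
eef_rot: [179.9, 0.0, 84.4]
ft_force: [1.2, 0.8, -0.1]
width: 0.0286
gripper_force: 20.0
time_s: 53.15
position: [0.5518, -0.3563, 0.1481]
eef_rot: [-180.0, -0.0, 84.5]
ft_force: [0.7, 0.1, -0.7]
width: 0.0285
gripper_force: 20.0
```

```bash
python3 -m inch '[[-0.26,-0.16,-0.4,0,0],[0,0,-0.4,0,0],[0,0,-0.4,0,0],[0,0,-0.4,0,0],[0,0,-0.4,0,0],[0,0,-0.4,0,0],[0,0,-0.2,0,0],[0,0,0,0,0]]'; python3 -m inch '[[0,0,-0.04,0,0],[0,0,-0.04,0,0],[0,0,-0.04,0,0],[0,0,0,0,0]]'
```

```text
time_s: 53.95
position: [0.5383, -0.3634, 0.0164]
eef_rot: [-179.8, -0.1, 84.5]
ft_force: [0.2, 0.1, -1.1]
width: 0.0289
gripper_force: 20.0
time_s: 54.35
position: [0.5393, -0.3659, 0.013]
eef_rot: [179.9, 0.1, 84.4]
ft_force: [0.1, -0.0, 1.9]
width: 0.0287
gripper_force: 20.0
```

```bash
python3 -m inch '[[0,0,-0.01,0,0.55],[0,0,0,0,0.55],[0,0,0,0,0.55],[0,0,0.4,0,0.55],[0,0,0.4,0,0.6],[0,0,0.4,0,0.6],[0,0,0.4,0,0.6],[0,0,0.4,0,0.6],[0,0,0.4,0,0.6]]'; python3 -m inch '[[0.23,0.66,0,0,0.6],[0.23,0.66,0,0,0.6],[0.23,0.66,0,0,0.6],[0.23,0.66,0,0,0.6],[0.23,0.66,0,0,0.6],[0.23,0.66,0,0,0.6],[0.23,0.66,0,0,0.6],[0.23,0.66,0,0,0.6],[0.23,0.66,0,0,0.6],[0.23,0.66,0,0,0.6],[0,0,0,0,0.6],[0,0,0,0,0.6]]'; python3 wg.py
```

```text
time_s: 55.25
position: [0.5384, -0.3653, 0.1319]
eef_rot: [-180.0, -0.0, 84.4]
ft_force: [0.2, -0.3, 0.3]
width: 0.0522
gripper_force: 0.0
time_s: 56.45
position: [0.6535, -0.0346, 0.131]
eef_rot: [-180.0, 0.0, 84.6]
ft_force: [-1.3, -0.7, -0.1]
width: 0.0521
gripper_force: 0.0
[ 0.6535 -0.0346  0.131 ] [-180.     0.    84.6]
[283.3 215.7] 1147 0.87 home [ 0.6568 -0.0383] shoulder [ 0.6569 -0.0341]
```

```bash
python3 -m inch '[[0.05,-0.02,-0.3,0,0.6],[0,0,-0.4,0,0.6],[0,0,-0.4,0,0.6],[0,0,-0.4,0,0.6],[0,0,-0.26,0,0.6],[0,0,0,0,0],[0,0,0,0,0],[0,0,0,0,0],[0,0,0,0,0],[0,0,0.1,0,0],[0,0,0.4,0,0],[0,0,0.4,0,0]]' 20; python3 -m inch '[[0,0,0.4,0,0],[0,0,0.4,0,0],[-0.29,-0.68,0.4,0,0],[-0.29,-0.68,0,0,0],[-0.29,-0.68,0,0,0],[-0.29,-0.68,0,0,0],[-0.29,-0.68,0,0,0],[-0.29,-0.68,0,0,0],[-0.29,-0.68,0,0,0],[-0.29,-0.68,0,0,0],[0,0,0,0,0],[0,0,0,0,0]]';python3 -m inch '[[0,0,0,0,0],[0,0,0,0,0]]'; python3 wg.py
```

```text
time_s: 57.8
position: [0.6559, -0.0363, 0.089]
eef_rot: [-180.0, -0.0, 84.4]
ft_force: [-0.3, -0.2, -0.5]
width: 0.0294
gripper_force: 20.0
time_s: 59.0
position: [0.5398, -0.3092, 0.1489]
eef_rot: [180.0, -0.0, 84.3]
ft_force: [0.0, 0.0, 0.5]
width: 0.0295
gripper_force: 20.0
time_s: 59.2
position: [0.5406, -0.307, 0.1485]
eef_rot: [-180.0, -0.0, 84.5]
ft_force: [-0.0, 0.5, -0.4]
width: 0.0294
gripper_force: 20.0
[ 0.5406 -0.307   0.1485] [-180.    -0.    84.5]
[278.2 247.8] 1903 0.67 home [ 0.5359 -0.3479] shoulder [ 0.5364 -0.3421]
```

```bash
python3 -m inch '[[0,0.06,-0.4,0,0],[0,0,-0.4,0,0],[0,0,-0.4,0,0],[0,0,-0.4,0,0],[0,0,-0.4,0,0],[0,0,-0.4,0,0],[0,0,-0.2,0,0],[0,0,0,0,0]]'; python3 -m inch '[[0,0,-0.04,0,0],[0,0,-0.04,0,0],[0,0,-0.04,0,0],[0,0,0,0,0]]'
```

```text
time_s: 60.15
position: [0.5395, -0.3043, 0.0169]
eef_rot: [-179.8, -0.1, 84.5]
ft_force: [0.1, -0.1, -1.6]
width: 0.0291
gripper_force: 20.0
time_s: 60.55
position: [0.5408, -0.3059, 0.0135]
eef_rot: [179.9, 0.1, 84.4]
ft_force: [-0.2, -0.2, 3.3]
width: 0.0294
gripper_force: 20.0
```

```bash
python3 -m inch '[[0,0,-0.01,0,0.55],[0,0,0,0,0.55],[0,0,0,0,0.55],[0,0,0.4,0,0.55],[0,0,0.5,0,0.55],[0,0,0.5,0,0.55],[0,0,0.5,0,0.55],[0,0,0.5,0,0.3],[0,0,0.5,0,0],[0,0,0.5,0,0],[0,0,0.5,0,0],[0,0,0.5,0,0]]' 20; python3 -m inch '[[0.2,0.8,0.1,0,0],[0.2,0.8,0.1,0,0],[0.2,0.8,0.1,0,0],[0.2,0.8,0.1,0,0],[0.2,0.8,0.1,0,0],[0.2,0.8,0,0,0],[0.2,0.8,0,0,0],[0.2,0.8,0,0,0],[0.2,0.8,0,0,0],[0.2,0.8,0,0,0],[0.2,0.8,0,0,0],[0.2,0.8,0,0,0]]'; python3 -m inch '[[0.2,0.8,0,0,0],[0.2,0.8,0,0,0],[0.2,0.8,0,0,0],[0.2,0.8,0,0,0],[0.2,0.8,0,0,0],[0,0,0,0,0],[0,0,0,0,0],[0,0,0,0,0]]'; python3 - <<'E'
from h import *
s=r.get_state();print(s["position"])
cv2.imwrite("pics/s3.png",np.vstack([cv2.resize(read_camera("top")[150:280,40:470,::-1],(774,234),interpolation=cv2.INTER_CUBIC),cv2.resize(read_camera("scene")[110:310,180:500,::-1],(774,360),interpolation=cv2.INTER_AREA)]))
E
```

```text
time_s: 61.75
position: [0.5398, -0.3051, 0.2326]
eef_rot: [-180.0, -0.0, 84.4]
ft_force: [0.7, -1.8, -0.8]
width: 0.0158
gripper_force: 0.0
time_s: 62.95
position: [0.66, 0.1763, 0.2564]
eef_rot: [-180.0, 0.0, 84.4]
ft_force: [0.6, 0.0, 0.1]
width: 0.0003
gripper_force: 0.0
time_s: 63.75
position: [0.7099, 0.3734, 0.2563]
eef_rot: [-179.9, 0.1, 84.4]
ft_force: [-0.3, -0.9, 1.0]
width: 0.0006
gripper_force: 0.0
[0.70985571 0.37341237 0.25626831]
```

View pics/s3.png

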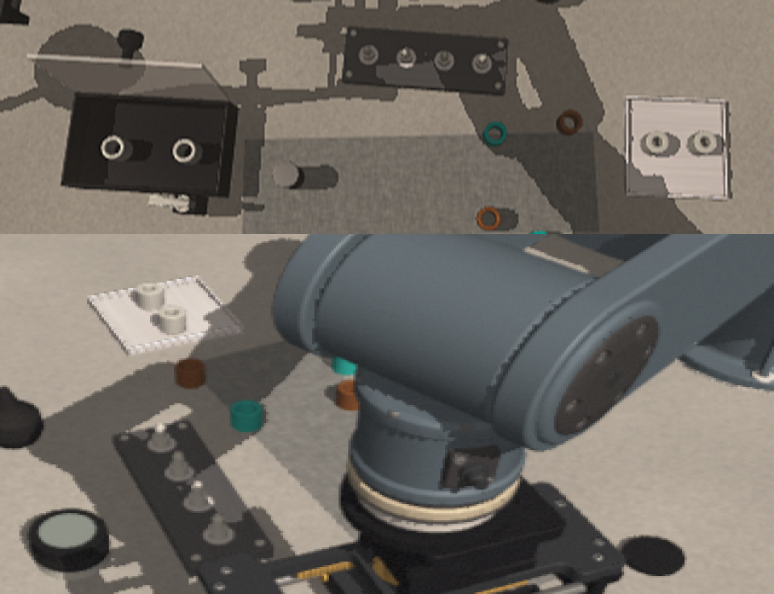

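The top view shows both good sleeves upright in the case at (113,147) and (185,151), and both tight ones upright in the tray at (657,142) and (704,142). Now I close the lid.

```bash
python3 -m inch '[[0,0.24,-0.4,0,0],[0,0,-0.4,0,0],[0,0,-0.4,0,0],[0,0,-0.4,0,0],[0,0,-0.4,0,0],[0,0,-0.4,0,0],[0,0,0,0,0]]'; python3 -m inch '[[-0.3,0,0,0,0],[-0.3,0,0,0,0],[-0.3,0,0,0,0],[-0.3,0,0,0,0],[-0.3,0,0,0,0],[0,0,0,0,0]]'
```

```text
time_s: 64.55
position: [0.7071, 0.3854, 0.131]
eef_rot: [-179.5, 0.2, 84.4]
ft_force: [-0.2, 0.3, -1.0]
width: 0.0005
gripper_force: 0.0
time_s: 65.15
position: [0.6338, 0.3871, 0.1379]
eef_rot: [-180.0, -0.0, 84.5]
ft_force: [-0.1, -0.0, -0.3]
width: 0.0003
gripper_force: 0.0
```

```bash
python3 -m inch '[[-0.22,0,-0.04,0,0],[-0.22,0,-0.04,0,0],[0,0,0,0,0]]'; python3 -m inch '[[-0.22,0,-0.08,0,0],[-0.22,0,-0.08,0,0],[0,0,0,0,0]]'; python3 -c "
from h import *
save('top','pics/t4.png',crop=(40,140,200,290),s=3)"
```

```text
time_s: 65.45
position: [0.6121, 0.3867, 0.1329]
eef_rot: [-179.9, 0.0, 84.5]
ft_force: [0.4, 0.2, -0.2]
width: 0.0002
gripper_force: 0.0
time_s: 65.75
position: [0.5891, 0.3864, 0.1239]
eef_rot: [-179.8, 0.1, 84.5]
ft_force: [-0.3, 1.0, -0.5]
width: 0.0005
gripper_force: 0.0
```

View pics/t4.png

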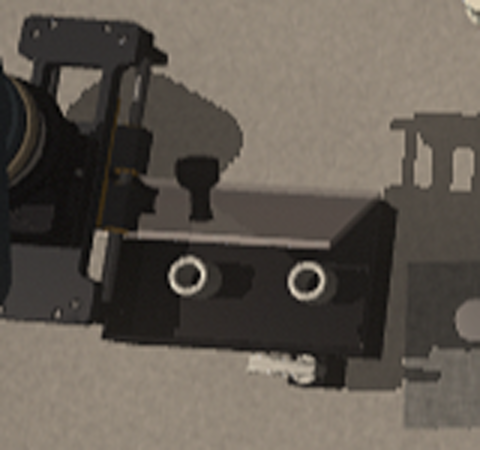

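The lid's top edge, at crop row 240, is swinging over the case. I carry on along the arc.

```bash
python3 -m inch '[[-0.2,0,-0.13,0,0],[-0.2,0,-0.13,0,0],[-0.15,0,-0.18,0,0],[-0.15,0,-0.18,0,0],[0,0,0,0,0]]'; python3 -m inch '[[-0.1,0,-0.21,0,0],[-0.1,0,-0.21,0,0],[0,0,0,0,0]]'; python3 -m inch '[[-0.04,0,-0.1,0,0],[0,0,-0.1,0,0],[0,0,-0.1,0,0],[0,0,0,0,0]]'
```

```text
time_s: 66.3
position: [0.5529, 0.3858, 0.0914]
eef_rot: [-179.7, 0.2, 84.5]
ft_force: [-0.0, -0.5, 0.4]
width: 0.0007
gripper_force: 0.0
time_s: 66.6
position: [0.5439, 0.3858, 0.0705]
eef_rot: [-179.7, 0.2, 84.5]
ft_force: [-1.5, -0.9, 0.4]
width: 0.0004
gripper_force: 0.0
time_s: 67.0
position: [0.5438, 0.3863, 0.0569]
eef_rot: [-179.9, 0.0, 84.4]
ft_force: [-0.4, -0.2, -0.0]
width: 0.0002
gripper_force: 0.0
```

```bash
python3 -m inch '[[0,0,-0.06,0,0],[0,0,-0.06,0,0],[0,0,0,0,0]]'; python3 -m inch '[[0,0,-0.04,0,0],[0,0,-0.04,0,0],[0,0,0,0,0]]'
```

```text
time_s: 67.3
position: [0.5445, 0.3867, 0.052]
eef_rot: [180.0, -0.0, 84.4]
ft_force: [0.5, 0.0, -0.5]
width: 0.0004
gripper_force: 0.0
time_s: 67.6
position: [0.5445, 0.3868, 0.0517]
eef_rot: [179.9, -0.0, 84.5]
ft_force: [-4.6, -2.4, 18.9]
width: 0.0006
gripper_force: 9.5
```

```bash
python3 -m inch '[[0,0,0.3,0,0],[0,0,0.4,0,0],[0,0,0.4,0,0.2],[0,0,0.4,0,0.4],[0,0,0.4,0,0.4],[0,0,0.4,0.2,0.4],[-0.35,-0.49,0,0,0.4],[-0.35,-0.49,0,0,0.4],[-0.35,-0.49,0,0,0.4],[-0.35,-0.49,0,0,0.4],[0,0,0,0,0.4],[0,0,0,0,0.4]]'; python3 -m inch '[[0,0,0,0,0.4],[0,0,0,0,0.4]]'
python3 - <<'E'
from h import *
p=P("wrist");print(r.get_state()["position"],r.get_state()["eef_rot"])
im=save("wrist","pics/tb.png",crop=(200,140,400,290),s=4)
np.savez("tb.npz",K=p[0],R=p[1],t=p[2])
for d in regions_of("wrist","turnbutton")[:2]: print(d["conf"],d["uv"],ray("wrist",d["uv"],.06,p))
print(((proj("wrist",[.4735,.2888,.084],p)-[200,140])*4),((proj("wrist",[.4735,.2888,.058],p)-[200,140])*4))
E
```

```text
time_s: 68.8
position: [0.4747, 0.2886, 0.1632]
eef_rot: [179.9, -0.0, 85.3]
ft_force: [1.4, -0.2, 0.4]
width: 0.0348
gripper_force: 0.0
time_s: 69.0
position: [0.4753, 0.2895, 0.1629]
eef_rot: [179.9, -0.0, 85.4]
ft_force: [1.4, -0.5, -0.2]
width: 0.0346
gripper_force: 0.0
[0.47525734 0.28947754 0.1629287 ] [ 1.79919010e+02 -4.49105498e-02  8.53901110e+01]
0.71 [279.9, 200.0] [0.47675681 0.29780444 0.06      ]
[308.13345679 309.59699068] [308.42849634 277.22490555]
```

View pics/tb.png

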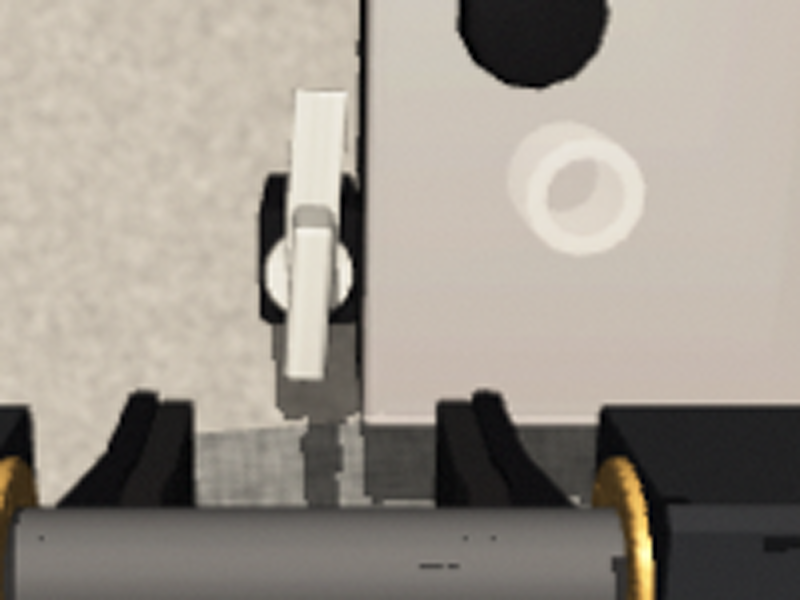

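The fin's top face is centred at crop (311,303), and the lid is shut with a sleeve visible beneath it. The fin is turned about 4° clockwise from the case's y axis.

```bash
python3 -c "
from h import *
d=np.load('tb.npz');p=(d['K'],d['R'],d['t'])
for u in ((311,303),(318,228),(305,378)): print(ray('wrist',np.array(u)/4+[200,140],.084,p).round(4))"
python3 -m inch '[[-0.01,0.01,-0.3,-0.6,0.4],[0,0,-0.4,0,0.4],[0,0,-0.4,0,0.4],[0,0,-0.4,0,0.4],[0,0,-0.4,0,0.4],[0,0,0,0,0.4],[0,0,0,0,0.4]]' 20
```

```text
[0.4742 0.2902 0.084 ]
[0.4769 0.306  0.084 ]
[0.4716 0.2738 0.084 ]
time_s: 69.8
position: [0.4738, 0.2894, 0.0676]
eef_rot: [-180.0, 0.0, 82.6]
ft_force: [0.5, 0.1, -0.3]
width: 0.035
gripper_force: 0.0
```

```bash
python3 -m inch '[[0,0,-0.06,-0.4,0.4],[0,0,0,0,0],[0,0,0,0,0],[0,0,0,0,0],[0,0,0,0,0]]' 20;  python3 -m inch '[[0,0,0,-1,0],[0,0,0,-1,0],[0,0,0,-1,0],[0,0,0,-1,0],[0,0,0,-1,0],[0,0,0,-1,0],[0,0,0,0,0]]'
```

```text
time_s: 70.3
position: [0.4739, 0.2892, 0.0653]
eef_rot: [180.0, -0.0, 80.8]
ft_force: [0.2, -0.4, -0.4]
width: 0.0105
gripper_force: 0.0
time_s: 71.0
position: [0.4738, 0.2893, 0.0652]
eef_rot: [180.0, -0.0, 53.3]
ft_force: [-0.6, -0.4, 2.7]
width: 0.0089
gripper_force: 20.0
```

```bash
python3 -m inch '[[0,0,0,-1,0],[0,0,0,-1,0],[0,0,0,-1,0],[0,0,0,-1,0],[0,0,0,-1,0],[0,0,0,-1,0],[0,0,0,-1,0],[0,0,0,-1,0],[0,0,0,-1,0],[0,0,0,-1,0],[0,0,0,-1,0],[0,0,0,0,0]]'; python3 -m inch '[[0,0,0,-1,0],[0,0,0,-0.7,0],[0,0,0,0,0]]'
```

```text
time_s: 72.2
position: [0.4736, 0.2896, 0.0653]
eef_rot: [-180.0, -0.0, 2.9]
ft_force: [-1.5, 2.1, 4.2]
width: 0.0088
gripper_force: 20.0
time_s: 72.5
position: [0.4736, 0.2896, 0.0652]
eef_rot: [-179.9, -0.0, -4.8]
ft_force: [-1.6, 3.6, 5.3]
width: 0.0089
gripper_force: 20.0
```

```bash
python3 -m inch '[[0,0,0,0,0.4],[0,0,0,0,0.4],[0,0,0,0,0.4],[0,0,0.4,0,0.4],[0,0,0.4,0,0.4],[0,0,0.4,0,0.4],[0,0,0.4,0,0.4],[0,0,0.4,0,0.4],[0,0,0.4,0,0.4]]'; python3 -m inch '[[0,-0.6,0.2,0,0.4],[0,-0.6,0.2,0,0.4],[0,-0.6,0.2,0,0.4],[0,-0.6,0.2,0,0.4],[0,-0.6,0.2,0,0.4],[0,-0.6,0,0,0.4],[0,-0.6,0,0,0.4],[0,0,0,0,0.4],[0,0,0,0,0.4],[0,0,0,0,0.4]]'
python3 - <<'E'
from h import *
a=read_camera("scene");b=read_camera("top")
cv2.imwrite("pics/fin.png",np.hstack([cv2.resize(a[240:420,290:480,::-1],(420,398),interpolation=cv2.INTER_CUBIC),cv2.resize(b[150:290,50:180,::-1],(370,398),interpolation=cv2.INTER_CUBIC)]))
E
```

```text
time_s: 73.4
position: [0.4734, 0.2887, 0.1853]
eef_rot: [180.0, 0.0, -4.9]
ft_force: [0.7, 0.0, 0.5]
width: 0.0348
gripper_force: 0.0
time_s: 74.4
position: [0.4734, 0.0797, 0.2346]
eef_rot: [-180.0, 0.0, -4.9]
ft_force: [0.1, 0.1, 0.1]
width: 0.0348
gripper_force: 0.0
```

View pics/fin.png

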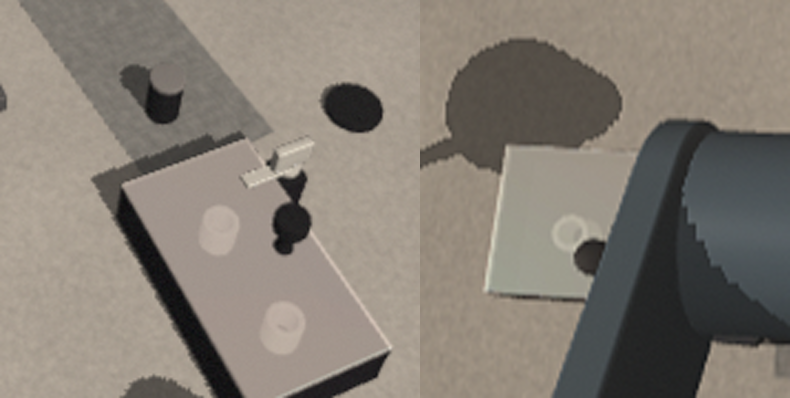

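The lid is shut with both sleeves upright beneath it. The tongue, at (270,170) in the left half, lies over the lid's front edge, and nothing else has been disturbed.

```bash
python3 -c "
from workcell import r
print(r.hand_in())"
```

```text
the job is handed in; nothing more can be done
None
```

Job handed in at about 74 s: all four sleeves were tried together on the gauge, the two that went home stand in the case, the two that stopped on the shoulder stand in the tray, the lid is shut and the turnbutton's tongue lies over it.

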